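# Set up a model tank for drilling

### The arm

A 6-joint arm with a two-finger parallel gripper is mounted at the origin on the work surface. World frame = base frame: x ahead of the robot, y to its left, z up, the work surface at z = 0. Lengths are in m, angles in degrees, forces in N, time in s.
With the tool pointing down it reaches from about 0.3 to 0.75 m from the base axis. Payload 8.5 kg.
Tool frame: the origin (TCP) lies between the finger pads; the fingertips stand env.finger_overhang ahead of it and the grasp point (between the pads) lies 2 mm behind it (env.finger_overhang is the distance from the TCP to the fingertips, in m); z points along the fingers, y is the line along which they close (so a half turn about z gives the same grasp; the last joint's range is limited). The gripper opens to 85 mm and grips with 20 to 120 N. Pads are 22 mm wide; open, the fingers measure 114 mm over their backs; the gripper's body (76 mm by 85 mm) begins 54 mm behind the grasp point. The pads swing forward as they close: fully open they stand 13 mm farther back than shut.
Start: joints at [55.617, 21.807, 74.336, -0, 83.858, -12.336], TCP at [0.206, 0.51, 0.248] pointing down, gripper open.
Joint ranges: [-178.18, 178.18], [-50.72, 133.34], [12.68, 142.11], [-81.47, 261.47], [9.98, 163.14], [-165.26, 165.26]. Speed limits (degrees/s): [136.94, 136.94, 180, 180, 180, 180].

### API

Orientations are given as a 3x3 rotation matrix whose columns are the frame's x, y, z axes.
In Python, from rig import env gives the robot as it stands. The module is installed in compiled form; this text tells all that it offers.
- The arm moves only by the tool jog_arm, never from a script. Its arguments are lists of equal length, an entry for each row: "hand": the finger opening in m, from 0 to 0.0854; "travel": the shift along the world's x, y, z in m, a list of three; "yaw": the turn about the world's z in rad. A call has exactly 5 rows; each row shifts and turns the commanded pose from where the row before left it; what a row does not reach is not made up. A row lasts 1/8 s, in which the tool goes at most 62.5 mm and 10.7 degrees, less where a joint would pass 70% of its speed; a pose out of reach is approached as far as the arm can. A call is refused whole if a number of a shift passes 0.0625 or a number of a turn 0.188, either way. A call with a gripper value outside its range is refused whole. The fingers move at their own pace and stop on an object; "grip_force" is the grip in N (left out, the last holds). Time passes only in rows, so rows that do not move let the fingers close, or fill a call up. It gives the time, the measured TCP pose, the force, the opening and the grip force at its end, in the units of the state.
- env.observe(): the state, without advancing time (a new reading comes with each control period).
- env.get_image(name): name is "side" or "top" or "wrist"; returns the picture (384x512x3 uint8, red, green, blue); there is no depth.
- env.calibration(name): a dict with "fx", "fy", "cx", "cy" (pixels), "k1" (the pictures are not rectified: a ray, as slopes to the right and down, at radius r is drawn at 1 + k1 r^2 times it, then the intrinsics apply), "position" and "rotation" of the camera in the world; the wrist camera has in their place "hand_eye" (4x4, takes a point from camera to tool coordinates, whose origin is the TCP and whose axes are the flange's). Camera axes: x right, y down, z forward; pixel columns grow to the right and rows downward; lengths in m; the calibration is good to about 2 mm. A picture is of the moment at which its call begins: read the wrist's pose just before it. calibration takes no time and is no camera call.
- env.close_job(): hands the job in; it is judged then, once.
The state is a dict: "time_s": time; "q": joint angles; "qvel": joint speeds; "joint_efforts": joint torques, N m; "position": TCP position; "tool_rot": TCP orientation; "ft_force": force on the tool from outside, world axes, zero at the start; "wrist_torque": the same for the moment, N m; "grip_width": finger opening in m; "gripper_force": force on a finger pad.
Only numpy, scipy, OpenCV 4.12 (cv2) and the standard library are available. Lean on these libraries where they do the work, as an engineer would, in place of code of your own. Each camera call takes 0.05 s, during which the arm holds its last target. There are 200 camera calls.

### The job

Lay the tall grey model tank on its side in the two V saddles of the plywood cradle, centred between them, without letting it drop in, and let go of it. Then draw the cordless pen drill out of its sloping charging dock and turn it upright, bit straight down, holding it still with the point of the bit about 2 cm above the middle of the lying tank, ready to drill. Finish while still holding the drill there, touching nothing else with it, and leave the other things on the desk where they stand.

Things in the scene. Friction and masses are not known exactly. Their poses are not given: they have to be found in the camera images.
- tank_center (a point): The tall tank: plain grey resin, straight round barrel 44 mm in diameter and 118 mm long, flat foot, shallow dome and small filler cap bring it to 130 mm; about 120 g. Starts upright, loose on the desk. A thin seam runs round its middle. Point on its axis half-way along, 65 mm from the foot; z runs along its axis, foot to cap. A shorter tank of the same diameter is not meant.
- cradle: The cradle: plywood board fixed to the desk, 62 mm across (x), 104 mm long (y), 10 mm thick, carrying two upright right-angled V saddles, each 8 mm thick, 76 mm apart centre to centre, 68 mm clear and open between them above the board. Their arms reach 27 mm either side of the middle and 42 mm above the desk. Origin under its middle, at desk height.
- cradle_rest (a point): Where the tank's centre lies when it is seated and centred in the cradle: 55 mm above the desk, half-way between the saddles. y is the level line along which the tank is to lie (cap at either end), x is level and across it, z is up.
- drill_tip (a point): The point of the drill's bit. The drill is a loose, straight cordless pen drill 166 mm long, about 140 g: 3 mm bit (0 to 22 mm from the point), metal chuck up to 15 mm across (22 to 46 mm), nose 18 mm across (to 60 mm), plain round pale body 26 mm in diameter (60 to 160 mm), dark rounded tail. z runs along its axis from the bit to the tail.
- drill_grip (a point): A point on the drill's axis 136 mm from the point of the bit and 30 mm short of the tail, in the part of the round 26 mm body that stands clear of the dock: the place to hold it. z runs along the axis towards the tail.
- dock: The dock: dark charging stand fixed to the desk, foot 125 x 76 x 16 mm, from 45 mm behind to 80 mm ahead (+x) of its origin, which is at desk height. Above it a round sleeve, 38 mm outside, bore 29 mm, between two cheek plates up to 46 mm apart overall, leans 40 degrees from upright towards the dock's -x, the robot's side. z is up.
- dock_mouth (a point): Centre of the mouth of the dock's sleeve, 107 mm above the desk. The drill stands in the sleeve bit-down, leaning the same way, its body seated on a ring 45 mm down the bore, 61 mm of body and tail outside. It draws straight out along its own axis: 45 mm frees the body, 105 mm the bit.
- stub_center (a point): A shorter grey tank, 44 mm in diameter and 74 mm tall, upright: leave it alone. Point at its centre, 37 mm up.
- pot_a_center (a point): A paint pot, 35 mm in diameter and 37 mm tall, a bystander; its centre.
- pot_b_center (a point): A paint pot, 35 mm in diameter and 37 mm tall, a bystander; its centre.
- pot_c_center (a point): A paint pot, 35 mm in diameter and 37 mm tall, a bystander; its centre.
- dropper_center (a point): A small dropper bottle, 25 mm in diameter and 85 mm tall, a bystander; its centre.
- figure_center (a point): A small grey figure 49 mm tall on a 40 mm round base, a bystander; its centre.
- glue_center (a point): A glue bottle, 48 mm in diameter and 152 mm tall with a pointed cap, a bystander; its centre.
Not all that is in view belongs to the job. What is meant by the dock is not blue, and is the smaller of those in its own colour.

How it is judged:
By the outcome, as a careful person would: the job done as asked, in the order asked, and still so for the second after the job is handed in, while the arm keeps its last pose, push and grip.
It also fails if it takes over 53 s, if anything falls off the work surface, if the arm or the gripper's body presses on something with over 40 N, if the wrist force passes 120 N, or if a joint passes its speed limit or range.

## Working session

There is one attempt and no reset: what is moved stays moved. The work goes in short steps, Python scripts to look and compute and a tool call to move; the robot and the scene stay as the last step left them, time stands still between calls to the robot, and variables do not carry over. Pictures are saved under pics/ and viewed, at most 10 in all, crops included, and the job is handed in when it is done.

Besides the shell and the picture viewer there is one more tool, called after ">>>" as a command line: name --pt "numbers of a row" for each row, then --argument value for the rest. jog_arm: Moves the arm, as the interface text tells. Its arguments: {"type":"object","properties":{"hand":{"type":"array"},"travel":{"type":"array"},"yaw":{"type":"array"},"grip_force":{"type":"number"}},"required":["hand","travel","yaw"]}

```bash
mkdir -p pics; cat > h.py <<'E'
import numpy as np, cv2, json
from scipy.spatial.transform import Rotation as R
from rig import env
def cam(n):
    """calibration + world pose; call before get_image"""
    c=dict(env.calibration(n)); s=env.observe()
    if n=='wrist':
        H=np.array(c['hand_eye']); Rt=np.array(s['tool_rot'])
        c['rotation']=Rt@H[:3,:3]; c['position']=Rt@H[:3,3]+np.array(s['position'])
    return {k:(np.array(v).tolist()) for k,v in c.items()}
def shot(n,name):
    c=cam(n); im=env.get_image(n); cv2.imwrite(f'pics/{name}.png',im[:,:,::-1]); json.dump(c,open(f'pics/{name}.json','w')); return im
def ray(name,u,v):
    c=json.load(open(f'pics/{name}.json')); x=np.array([(u-c['cx'])/c['fx'],(v-c['cy'])/c['fy']]); y=x.copy()
    for _ in range(20): y=x/(1+c['k1']*(y@y))
    d=np.array(c['rotation'])@np.array([*y,1]); return np.array(c['position']),d/np.linalg.norm(d)
def atz(name,u,v,z):
    p,d=ray(name,u,v); return p+d*(z-p[2])/d[2]
def tri(*obs):
    A=np.zeros((3,3));b=np.zeros(3)
    L=[ray(*o) for o in obs]
    for p,d in L: M=np.eye(3)-np.outer(d,d);A+=M;b+=M@p
    x=np.linalg.solve(A,b); return x,[np.linalg.norm(np.cross(x-p,d)) for p,d in L]
def proj(name,P):
    c=json.load(open(f'pics/{name}.json')); q=np.array(c['rotation']).T@(np.array(P)-c['position']); a=q[:2]/q[2]; a=a*(1+c['k1']*(a@a)); return a*[c['fx'],c['fy']]+[c['cx'],c['cy']]
E
python3 - <<'E'
from h import *
np.set_printoptions(precision=3,suppress=True)
for n in('side','top'):
    im=shot(n,n+'0'); cv2.imwrite(f'pics/{n}0b.png',cv2.resize(im[:,:,::-1],(800,600),interpolation=cv2.INTER_CUBIC)); c=cam(n);print(n,c['position'],np.array(c['rotation'])[:,2],c['fx'])
print(env.finger_overhang,env.observe()['tool_rot'],env.observe()['grip_width'],env.calibration('wrist'))
E
```

```text
side [0.42414692317534985, 0.7366566778417528, 0.9268460408157343] [ 0.033 -0.688 -0.725] 390.2893471554442
top [0.32658113965531477, -0.03704964402445557, 1.2559182063667567] [ 0.097  0.003 -0.995] 427.60554928319965
0.017 [[-0.927  0.375 -0.001]
 [ 0.375  0.927 -0.001]
 [ 0.    -0.001 -1.   ]] 0.08538511613653295 {'fx': 300.2865459678471, 'fy': 300.2865459678471, 'cx': 258.1384579586297, 'cy': 194.319166104806, 'k1': -0.017279156168764142, 'hand_eye': array([[ 0.   , -0.965, -0.261,  0.066],
       [ 1.   ,  0.   , -0.   , -0.   ],
       [ 0.   , -0.261,  0.965, -0.125],
       [ 0.   ,  0.   ,  0.   ,  1.   ]])}
```

View pics/side0b.png

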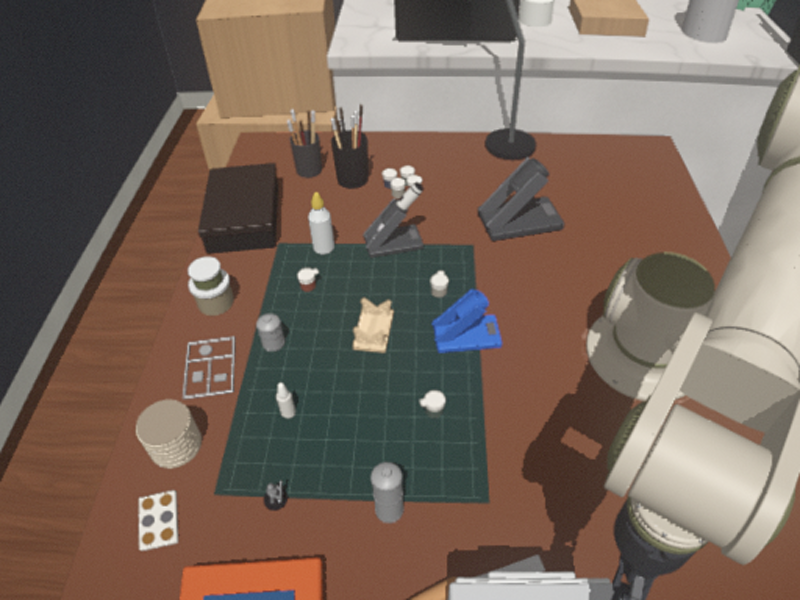

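View pics/top0b.png

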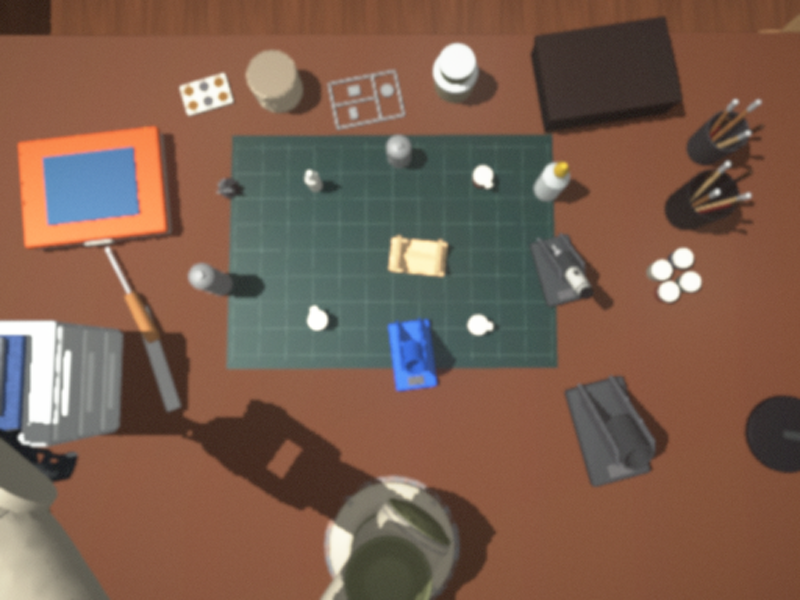

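```bash
python3 - <<'E'
from h import *
np.set_printoptions(precision=3,suppress=True)
k=.64
print('tank cap',tri(('side0',388*k,466*k),('top0',202*k,270*k)))
print('tail',tri(('side0',418*k,187*k),('top0',580*k,290*k)))
for n,p in dict(NW=(390,237),SW=(390,272),SE=(446,277),NE=(447,239)).items(): print('cr top@.01-.04',n,atz('top0',p[0]*k,p[1]*k,.01)[:2],atz('top0',p[0]*k,p[1]*k,.04)[:2])
print('dock foot top view',[atz('top0',u*k,v*k,.016)[:2] for u,v in((532,243),(571,236),(594,296),(551,304))])
for n,p,z in (('stub',(399,143),.074),('dropper',(314,176),.08),('fig',(226,187),.03),('glue',(560,168),.15),('pota',(484,175),.037),('potb',(318,320),.037),('potc',(479,325),.037)): print(n,atz('top0',p[0]*k,p[1]*k,z))
# zoomed crops
for n,r in(('side0',(220,100,60,150)),('top0',(235,140,160,70))):
    im=cv2.imread(f'pics/{n}.png')
a=cv2.imread('pics/side0.png')[105:235,215:335]; b=cv2.imread('pics/top0.png')[140:270,240:390]
f=lambda i:cv2.resize(i,None,fx=4 if i is a else 2.6,fy=4 if i is a else 2.6,interpolation=cv2.INTER_CUBIC)
A=cv2.resize(a,(480*384//480,416)); B=cv2.resize(b,(416,360))
A=cv2.resize(a,(384,416),interpolation=cv2.INTER_CUBIC); B=cv2.resize(cv2.imread('pics/top0.png')[140:270,240:370],(416,416),interpolation=cv2.INTER_CUBIC)
cv2.imwrite('pics/z0.png',np.hstack([A,B]))
E
```

```text
tank cap (array([0.483, 0.317, 0.131]), [np.float64(0.006378283032068073), np.float64(0.0063782830320681895)])
tail (array([ 0.448, -0.319,  0.152]), [np.float64(0.0027572729097715505), np.float64(0.002757272909771566)])
cr top@.01-.04 NW [0.569 0.001] [0.563 0.   ]
cr top@.01-.04 SW [0.502 0.001] [0.498 0.   ]
cr top@.01-.04 SE [ 0.492 -0.104] [ 0.488 -0.103]
cr top@.01-.04 NE [ 0.564 -0.107] [ 0.559 -0.105]
dock foot top view [array([ 0.555, -0.266]), array([ 0.568, -0.339]), array([ 0.454, -0.379]), array([ 0.44 , -0.299])]
stub [ 0.73  -0.017  0.074]
dropper [0.667 0.136 0.08 ]
fig [0.661 0.308 0.03 ]
glue [ 0.659 -0.291  0.15 ]
pota [ 0.68  -0.175  0.037]
potb [0.41  0.132 0.037]
potc [ 0.4   -0.162  0.037]
```

View pics/z0.png

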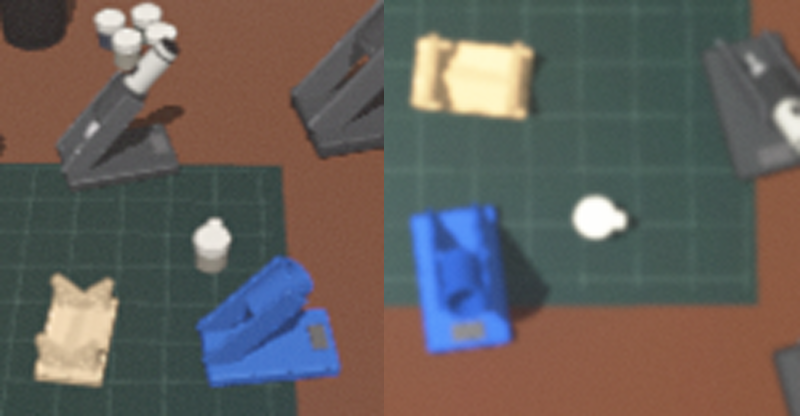

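>>> jog_arm --hand '[0.085, 0.085, 0.085, 0.085, 0.085]' --pt "0.045 -0.03 0" --pt "0.045 -0.03 0" --pt "0.045 -0.03 0" --pt "0.045 -0.03 0" --pt "0.045 -0.03 0" --yaw '[-0.18, -0.18, -0.18, -0.18, -0.18]' --grip_force 30

```text
time_s: 0.72
position: [0.4327, 0.3585, 0.248]
tool_rot: [[-0.276, 0.961, -0.001], [0.961, 0.276, -0.0], [0.0, -0.001, -1.0]]
ft_force: [0.9, -0.0, -0.4]
grip_width: 0.085
gripper_force: 0.0
```

>>> jog_arm --hand '[0.085, 0.085, 0.085, 0.085, 0.085]' --pt "0.025 -0.02 0" --pt "0.025 -0.02 0" --pt "0 0 0" --pt "0 0 0" --pt "0 0 0" --yaw '[-0.18, -0.177, 0, 0, 0]'

```text
time_s: 1.35
position: [0.4807, 0.3204, 0.2484]
tool_rot: [[0.069, 0.998, -0.0], [0.998, -0.069, 0.0], [0.0, -0.0, -1.0]]
ft_force: [-0.6, -0.4, 0.2]
grip_width: 0.0849
gripper_force: 0.0
```

```bash
python3 - <<'E'
from h import *
s=env.observe();print(s['position'],s['tool_rot'],s['q'],s['ft_force'])
shot('wrist','w1')
E
```

```text
[0.48071396 0.32039747 0.24837448] [[ 6.87271154e-02  9.97635480e-01 -1.81028655e-04]
 [ 9.97635495e-01 -6.87271050e-02  6.31383335e-05]
 [ 5.05474663e-05 -1.84939927e-04 -9.99999982e-01]] [2.19451419e+01 2.46194573e+01 6.97622439e+01 7.25283459e-03
 8.56265675e+01 2.58854682e+01] [-0.63711794 -0.42885587  0.18257096]
```

View pics/w1.png

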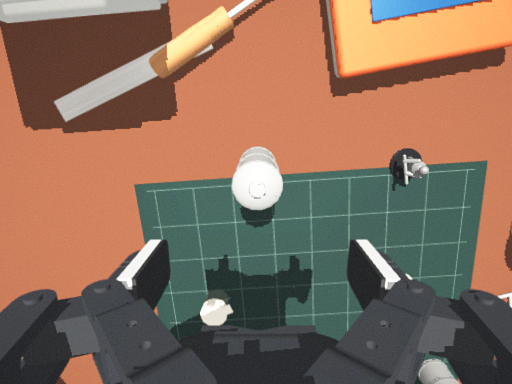

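```bash
python3 - <<'E'
from h import *
np.set_printoptions(precision=4,suppress=True)
print(atz('w1',258,189,.130), tri(('w1',258,189),('side0',388*.64,466*.64)), tri(('w1',258,189),('top0',202*.64,270*.64)))
print(proj('w1',[.48,.335,0]),proj('w1',[.483,.34,.118]))
E
```

```text
[0.4807 0.3252 0.13  ] (array([0.4782, 0.3296, 0.1511]), [np.float64(0.0030381864548258888), np.float64(0.0030381864548257196)]) (array([0.4857, 0.3214, 0.121 ]), [np.float64(0.005370480575303637), np.float64(0.005370480575303638)])
[256.9736 155.8711] [259.4527 168.7952]
```

>>> jog_arm --hand '[0.085, 0.085, 0.085, 0.085, 0.085]' --pt "0 0.005 -0.04" --pt "0 0 -0.04" --pt "0 0 -0.04" --pt "0 0 -0.03" --pt "0 0 -0.0165" --yaw '[0, 0, 0, 0, 0]'

```text
time_s: 2.02
position: [0.4805, 0.325, 0.0803]
tool_rot: [[0.069, 0.998, -0.002], [0.998, -0.069, -0.001], [-0.001, -0.002, -1.0]]
ft_force: [1.0, 1.0, 0.3]
grip_width: 0.0853
gripper_force: 0.0
```

>>> jog_arm --hand '[0.06, 0.04, 0.035, 0.035, 0.035]' --pt "0 0 0" --pt "0 0 0" --pt "0 0 0" --pt "0 0 0" --pt "0 0 0" --yaw '[0, 0, 0, 0, 0]' --grip_force 25

```text
time_s: 2.65
position: [0.4815, 0.3251, 0.0829]
tool_rot: [[0.071, 0.997, 0.001], [0.997, -0.071, 0.001], [0.001, 0.001, -1.0]]
ft_force: [-1.9, 0.4, 5.7]
grip_width: 0.0439
gripper_force: 25.8
```

>>> jog_arm --hand '[0.035, 0.035, 0.035, 0.035, 0.035]' --pt "0 0 0.03" --pt "0 0 0.05" --pt "0 -0.02 0.05" --pt "0.01 -0.045 0.035" --pt "0.01 -0.055 0.02" --yaw '[0, 0, 0, 0, 0]'

```text
time_s: 3.28
position: [0.5017, 0.2039, 0.2689]
tool_rot: [[0.069, 0.998, 0.003], [0.998, -0.069, 0.0], [0.001, 0.003, -1.0]]
ft_force: [1.1, -0.9, -2.4]
grip_width: 0.0436
gripper_force: 26.2
```

>>> jog_arm --hand '[0.035, 0.035, 0.035, 0.035, 0.035]' --pt "0.01 -0.055 0.01" --pt "0.01 -0.055 0" --pt "0.01 -0.055 0" --pt "0 -0.055 0" --pt "0 -0.045 0" --yaw '[0, 0, 0, 0, 0]'

```text
time_s: 3.9
position: [0.5312, -0.0624, 0.2769]
tool_rot: [[0.072, 0.997, 0.0], [0.997, -0.072, -0.0], [-0.0, 0.0, -1.0]]
ft_force: [0.3, 0.6, -1.3]
grip_width: 0.0436
gripper_force: 26.1
```

>>> jog_arm --hand '[0.035, 0.035, 0.035, 0.035, 0.035]' --pt "0 -0.045 0" --pt "0 -0.035 0" --pt "0 -0.015 0" --pt "0 0 0" --pt "0 0 0" --yaw '[0, 0, 0, 0, 0]'

```text
time_s: 4.53
position: [0.5315, -0.1541, 0.2769]
tool_rot: [[0.07, 0.998, 0.0], [0.998, -0.07, 0.0], [0.0, 0.0, -1.0]]
ft_force: [-0.4, -0.3, -1.4]
grip_width: 0.0433
gripper_force: 26.1
```

```bash
python3 - <<'E'
from h import *
s=env.observe();print(s['position'],s['q'],s['grip_width'])
shot('wrist','w2')
im=cv2.imread('pics/w2.png');cv2.imwrite('pics/w2b.png',cv2.resize(im,(800,600),interpolation=cv2.INTER_CUBIC))
E
```

```text
[ 0.53146823 -0.15408943  0.27693675] [-2.84353719e+01  2.10921305e+01  7.06767152e+01  1.63146428e-02
  8.82353264e+01 -2.44304655e+01] 0.04332690273587074
```

View pics/w2b.png

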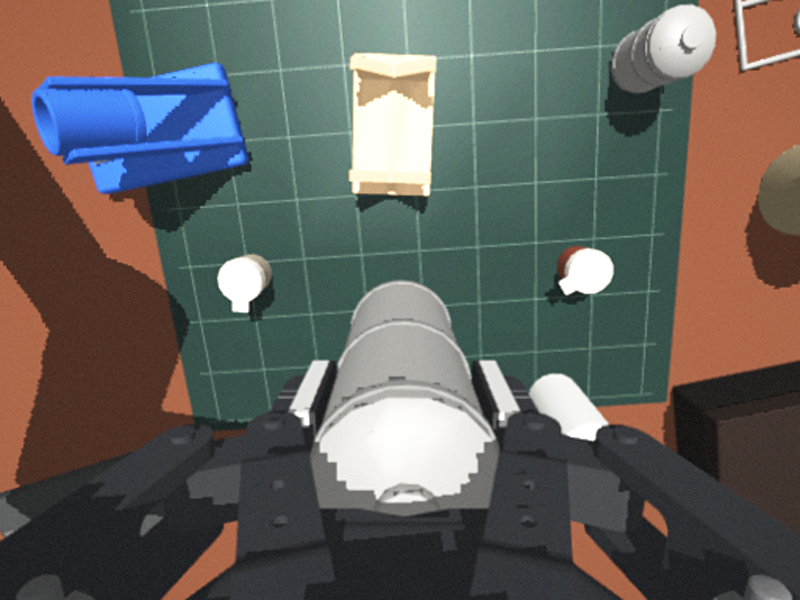

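```bash
python3 - <<'E'
from h import *
np.set_printoptions(precision=4,suppress=True)
k=.64
for n,u,v,z in(('boardL',354,130,.01),('boardR',433,130,.01),('near edge L',353,193,.005),('near R',430,195,.005),('farL',350,57,.042),('farR',437,57,.042),('farL in',354,70,.042),('nearL',350,172,.042),('nearR',432,172,.042)):
  print(n,atz('w2',u*k,v*k,z))
# fit: model pts
from scipy.optimize import least_squares
def mod(p):
    c,s=np.cos(p[2]),np.sin(p[2]); return lambda x,y,z: proj('w2',[p[0]+c*x-s*y,p[1]+s*x+c*y,z])/k
p0=[.53,-.052,-.07]
m=mod(p0)
for q in((-31,-52,0),(31,-52,0),(-31,-52,10),(31,-52,10),(-27,-42,42),(27,-42,42),(-27,-34,42),(27,-34,42),(-27,42,42),(27,42,42),(-27,34,42),(27,34,42),(0,42,24),(0,-42,24),(31,52,10),(-31,52,10)): print(q,m(*[a/1000 for a in q]))
im=cv2.imread('pics/w2.png')[15:145,190:310];cv2.imwrite('pics/w2c.png',cv2.resize(im,(553,600),interpolation=cv2.INTER_CUBIC))
E
```

```text
boardL [ 0.4996 -0.05    0.01  ]
boardR [ 0.5616 -0.0543  0.01  ]
near edge L [ 0.4936 -0.0983  0.005 ]
near R [ 0.5568 -0.1043  0.005 ]
farL [ 0.5043 -0.0048  0.042 ]
farR [ 0.5649 -0.0091  0.042 ]
farL in [ 0.5063 -0.0134  0.042 ]
nearL [ 0.4968 -0.0821  0.042 ]
nearR [ 0.5572 -0.0863  0.042 ]
(-31, -52, 0) [356.2504 196.8522]
(31, -52, 0) [430.4216 196.8814]
(-31, -52, 10) [355.0564 197.3634]
(31, -52, 10) [431.1011 197.393 ]
(-27, -42, 42) [355.7945 185.4565]
(27, -42, 42) [428.3763 185.4816]
(-27, -34, 42) [355.5237 174.3308]
(27, -34, 42) [428.5277 174.3541]
(-27, 42, 42) [352.8412  62.0739]
(27, 42, 42) [430.0296  62.0766]
(-27, 34, 42) [353.1329  74.4696]
(27, 34, 42) [429.8661  74.4747]
(0, 42, 24) [392.0386  67.8025]
(0, -42, 24) [392.6245 185.0381]
(31, 52, 10) [433.1842  57.653 ]
(-31, 52, 10) [351.634  57.648]
```

View pics/w2c.png

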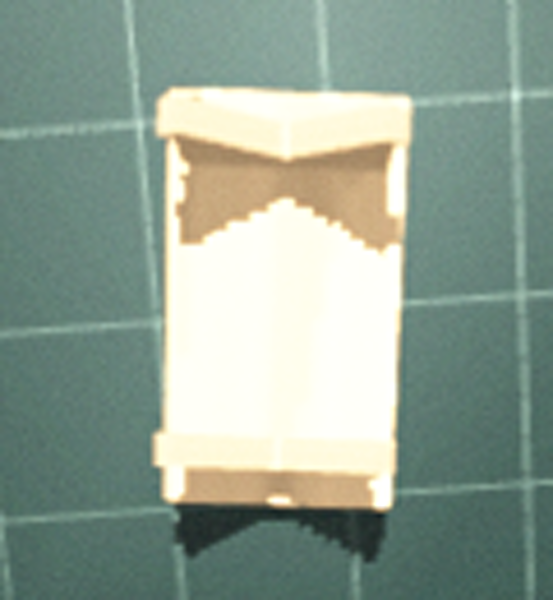

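>>> jog_arm --hand '[0.035, 0.035, 0.035, 0.035, 0.035]' --pt "-0.002 0.005 -0.05" --pt "-0.002 0.01 -0.05" --pt "-0.002 0.01 -0.045" --pt "-0.002 0.01 -0.034" --pt "0 0 0" --yaw '[-0.035, 0, 0, 0, 0]' --grip_force 20

```text
time_s: 5.2
position: [0.5226, -0.1185, 0.0964]
tool_rot: [[0.104, 0.995, -0.004], [0.995, -0.104, 0.002], [0.002, -0.004, -1.0]]
ft_force: [0.1, -0.4, -1.1]
grip_width: 0.0435
gripper_force: 24.2
```

>>> jog_arm --hand '[0.035, 0.035, 0.035, 0.035, 0.035]' --pt "0.0006 0.006 0" --pt "0.001 0.009 0" --pt "0.001 0.01 0" --pt "0.001 0.009 -0.001" --pt "0.001 0.008 -0.002" --yaw '[0, 0, 0, 0, 0]'

```text
time_s: 5.82
position: [0.5281, -0.0777, 0.0951]
tool_rot: [[0.106, 0.994, 0.0], [0.994, -0.106, -0.0], [-0.0, 0.0, -1.0]]
ft_force: [-2.1, -3.8, 4.3]
grip_width: 0.0436
gripper_force: 23.0
```

```bash
python3 - <<'E'
from h import *
a=shot('side','s3');w=shot('wrist','w3')
A=cv2.resize(a[130:280,170:320],(400,400),interpolation=cv2.INTER_CUBIC);W=cv2.resize(w,(400,300));W=np.vstack([W,np.zeros((100,400,3),np.uint8)])
cv2.imwrite('pics/m3.png',np.hstack([A,W])[:,:,::-1])
E
```

```text
(no output)
```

View pics/m3.png

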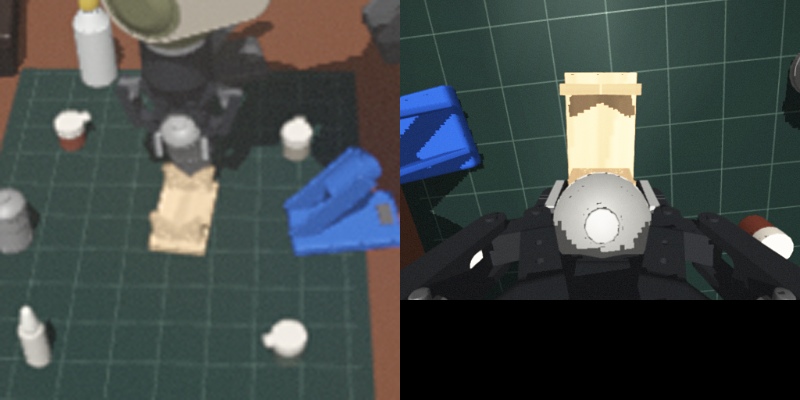

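>>> jog_arm --hand '[0.035, 0.035, 0.035, 0.035, 0.035]' --pt "0.001 0.008 -0.002" --pt "0.001 0.0075 -0.0036" --pt "0.0005 0.0066 -0.0044" --pt "0.0005 0.0066 -0.0048" --pt "0.0005 0.0054 -0.0057" --yaw '[0, 0, 0, 0, 0]'

```text
time_s: 6.55
position: [0.5314, -0.0434, 0.0739]
tool_rot: [[0.106, 0.994, -0.0], [0.994, -0.106, 0.001], [0.0, -0.0, -1.0]]
ft_force: [-2.7, -0.5, 2.2]
grip_width: 0.0434
gripper_force: 22.9
```

>>> jog_arm --hand '[0.035, 0.035, 0.035, 0.035, 0.035]' --pt "0.0005 0.005 -0.0065" --pt "0.0003 0.003 -0.007" --pt "0.0002 0.002 -0.005" --pt "0 0 0" --pt "0 0 0" --yaw '[0, 0, 0, 0, 0]'

```text
time_s: 7.18
position: [0.5324, -0.0341, 0.0557]
tool_rot: [[0.106, 0.994, -0.001], [0.994, -0.106, 0.0], [0.0, -0.001, -1.0]]
ft_force: [-2.2, 1.2, 0.9]
grip_width: 0.0435
gripper_force: 21.5
```

```bash
python3 - <<'E'
from h import *
print(env.observe()['position'])
a=shot('side','s4');w=shot('wrist','w4')
A=cv2.resize(a[130:280,170:320],(400,400),interpolation=cv2.INTER_CUBIC);W=cv2.resize(w,(400,300));W=np.vstack([W,np.zeros((100,400,3),np.uint8)])
cv2.imwrite('pics/m4.png',np.hstack([A,W])[:,:,::-1])
E
```

```text
[ 0.53237406 -0.03408689  0.05568679]
```

View pics/m4.png

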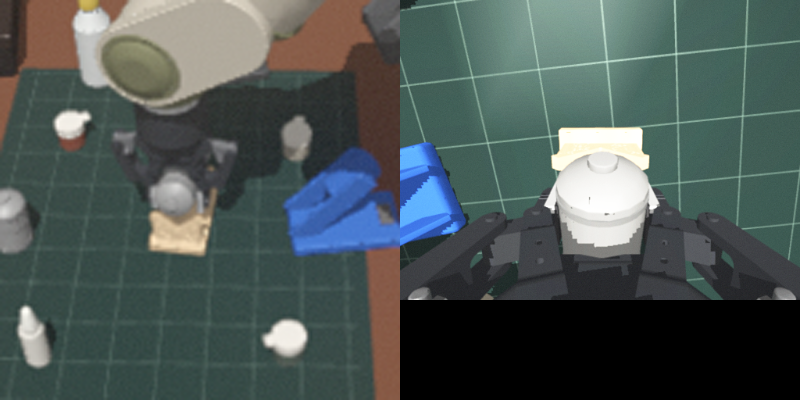

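```bash
python3 - <<'E'
from h import *
np.set_printoptions(precision=1,suppress=True)
C=np.array([.5324,-.0341,.0577])
for t in(60,70,75,80,85,90,95):
    u=np.array([.105*np.sin(np.radians(t)),.994*np.sin(np.radians(t)),np.cos(np.radians(t))])
    n=np.array([-.105*np.cos(np.radians(t)),-.994*np.cos(np.radians(t)),np.sin(np.radians(t))])
    f=lambda p:(proj('w4',p)/1.28)
    print(t,f(C+.046*u),f(C+.046*u+.006*n),f(C+.046*u-.006*n),'barrel end top',f(C+.034*u+.022*n), 'side view',(proj('s4',C+.046*u)-[170,130])*2.667)
E
```

```text
60 [201.8 150.1] [201.8 160.2] [201.8 140.9] barrel end top [201.8 208.7] side view [170.  206.1]
70 [201.8 139.1] [201.8 146.3] [201.8 132.5] barrel end top [201.8 191.4] side view [169.9 212.9]
75 [201.8 135. ] [201.8 140.8] [201.8 129.7] barrel end top [201.8 183.3] side view [169.9 216. ]
80 [201.8 131.7] [201.8 136.2] [201.8 127.7] barrel end top [201.8 175.6] side view [170.  218.9]
85 [201.8 129.3] [201.8 132.5] [201.8 126.5] barrel end top [201.8 168.5] side view [170.1 221.7]
90 [201.8 127.7] [201.8 129.6] [201.8 125.9] barrel end top [201.8 162.1] side view [170.3 224.2]
95 [201.8 126.8] [201.8 127.7] [201.8 126.1] barrel end top [201.8 156.4] side view [170.6 226.4]
```

```bash
cat >> h.py <<'E'
CR=np.array([.531,-.0495]); CY=-.105
def crw(x,y,z): c,s=np.cos(CY),np.sin(CY); return np.array([CR[0]+c*x-s*y,CR[1]+s*x+c*y,z])
def tank(name,C,t,d,S,off,img,col):
    u=crw(0,np.sin(t),np.cos(t))-crw(0,0,0);n=crw(0,-np.cos(t),np.sin(t))-crw(0,0,0);x=crw(1,0,0)-crw(0,0,0)
    for L,r in((0,.022),(.118,.022),(.13,.006)):
        p=[(proj(name,C+(L-d)*u+r*(np.cos(a)*n+np.sin(a)*x))-off)*S for a in np.linspace(0,6.283,40)]
        cv2.polylines(img,[np.int32(p)],True,col,1)
E
python3 - <<'E'
from h import *
out=[]
for nm,off,S,w,h in(('w4',(150,130),1.9,200,190),('s4',(195,170),6,65,65)):
    x0,y0=off; im=cv2.imread(f'pics/{nm}.png')[y0:y0+h,x0:x0+w]; im=cv2.resize(im,None,fx=S,fy=S,interpolation=cv2.INTER_CUBIC)
    C=np.array([.5324,-.0341,.0577])
    tank(nm,C,np.radians(60),.084,S,np.array(off),im,(0,0,255))
    tank(nm,C,np.radians(88),.084,S,np.array(off),im,(0,255,0))
    for y in(-.042,-.034,.034,.042):
        p=[(proj(nm,crw(x,y,z))-off)*S for x,z in((-.027,.01),(-.027,.042),(-.018,.042),(0,.024),(.018,.042),(.027,.042),(.027,.01))]
        cv2.polylines(im,[np.int32(p)],False,(255,0,255),1)
    out.append(cv2.resize(im,(395,390)))
cv2.imwrite('pics/m5.png',np.hstack(out))
E
```

```text
(no output)
```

View pics/m5.png

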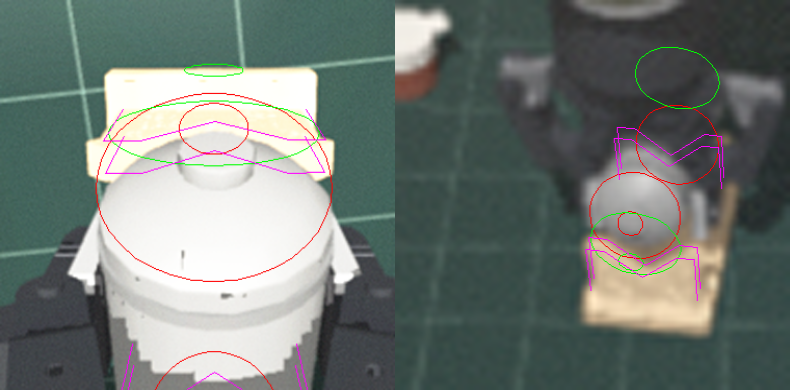

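>>> jog_arm --hand '[0.035, 0.035, 0.035, 0.035, 0.035]' --pt "0 0.0015 0" --pt "0 0.0015 0" --pt "0 0 -0.002" --pt "0 0 -0.002" --pt "0 0 0" --yaw '[0, 0, 0, 0, 0]'

```text
time_s: 7.9
position: [0.5326, -0.0309, 0.0517]
tool_rot: [[0.106, 0.994, 0.0], [0.994, -0.106, 0.0], [0.0, -0.0, -1.0]]
ft_force: [-2.3, 2.7, 2.8]
grip_width: 0.0435
gripper_force: 21.2
```

```bash
python3 - <<'E'
from h import *
s=env.observe();print(s['position'],s['ft_force'],s['wrist_torque'])
shot('wrist','w6');shot('side','s6')
# fit tank t,d by overlay candidates numeric: print ring/cap rows for (t,d)
C=np.array(s['position'])+[0,0,.004]
for t in(80,88,95,100,105):
  for d in(.084,.1,.107,.112):
    tr=np.radians(t);u=crw(0,np.sin(tr),np.cos(tr))-crw(0,0,0);n=crw(0,-np.cos(tr),np.sin(tr))-crw(0,0,0)
    print(t,d,*[np.round(proj('w6',p),0) for p in(C+(.13-d)*u,C+(.118-d)*u+.022*n,C+(.118-d)*u,C+(.065-d)*u+.022*n)])
im=cv2.imread('pics/w6.png')[150:384,150:370];a=cv2.imread('pics/s6.png')[150:235,190:270]
cv2.imwrite('pics/m6.png',np.hstack([cv2.resize(im,(423,450),interpolation=cv2.INTER_CUBIC),cv2.resize(a,(375,450),interpolation=cv2.INTER_CUBIC)]))
g=cv2.cvtColor(cv2.imread('pics/w6.png'),cv2.COLOR_BGR2GRAY); print(g[180:384:3,258]); print(g[180:384:3,240])
E
```

```text
[ 0.5325603  -0.03091759  0.05174445] [-2.34080426  2.6752696   2.77274729] [ 0.19605442  0.32367233 -0.12811586]
80 0.084 [258. 170.] [258. 227.] [258. 198.] [258. 339.]
80 0.1 [258. 207.] [258. 266.] [258. 232.] [258. 364.]
80 0.107 [258. 222.] [258. 281.] [258. 246.] [258. 375.]
80 0.112 [258. 232.] [258. 292.] [258. 256.] [258. 382.]
88 0.084 [258. 165.] [258. 213.] [258. 194.] [258. 338.]
88 0.1 [258. 203.] [258. 255.] [258. 230.] [258. 370.]
88 0.107 [258. 219.] [258. 272.] [258. 244.] [258. 382.]
88 0.112 [258. 230.] [258. 284.] [258. 255.] [258. 391.]
95 0.084 [258. 163.] [258. 202.] [258. 191.] [258. 337.]
95 0.1 [258. 201.] [258. 245.] [258. 228.] [258. 373.]
95 0.107 [258. 217.] [258. 263.] [258. 243.] [258. 388.]
95 0.112 [258. 228.] [258. 276.] [258. 254.] [258. 398.]
100 0.084 [258. 163.] [258. 195.] [258. 191.] [258. 334.]
100 0.1 [258. 200.] [258. 239.] [258. 227.] [258. 374.]
100 0.107 [258. 216.] [258. 257.] [258. 242.] [258. 391.]
100 0.112 [258. 227.] [258. 271.] [258. 254.] [258. 402.]
105 0.084 [258. 163.] [258. 190.] [258. 190.] [258. 332.]
105 0.1 [258. 199.] [258. 233.] [258. 226.] [258. 374.]
105 0.107 [258. 215.] [258. 252.] [258. 242.] [258. 392.]
105 0.112 [258. 226.] [258. 265.] [258. 253.] [258. 406.]
[255 255 255 254 228 227 231 234 233 252 244 242 237 243 246 247 248 247
 250 250 251 252 252 253 254 254 254 255 162 244 244 243 210 226 226 245
 244 243 243 244 244 243 242 244 244 244 140 132 135 133  98  65  60  68
  66  70  65  39  43  39  44  44  41  43  46  46  40  42]
[255 255 255 255 247 246 197 179 177 189 233 236 240 241 243 245 247 248
 249 249 251 251 252 247 253 254 254 254 243 243 241 232 224 223 239 243
 242 242 242 241 242 241 242 243 244 129 132 131 133 100  70  67  61  70
  66  73  73  69  44  41  40  45  41  43  43  45  43  43]
```

>>> jog_arm --hand '[0.035, 0.035, 0.035, 0.035, 0.035]' --pt "0 0 -0.001" --pt "0 0 -0.001" --pt "0 0 0" --pt "0 0 0" --pt "0 0 0" --yaw '[0, 0, 0, 0, 0]'

```text
time_s: 8.62
position: [0.5325, -0.0311, 0.0498]
tool_rot: [[0.106, 0.994, -0.0], [0.994, -0.106, 0.0], [0.0, -0.0, -1.0]]
ft_force: [-1.6, 3.9, 2.5]
grip_width: 0.0435
gripper_force: 21.2
```

>>> jog_arm --hand '[0.035, 0.035, 0.035, 0.035, 0.035]' --pt "0 0 -0.001" --pt "0 0 -0.001" --pt "0 0 0" --pt "0 0 0" --pt "0 0 0" --yaw '[0, 0, 0, 0, 0]'

```text
time_s: 9.25
position: [0.5325, -0.0312, 0.0478]
tool_rot: [[0.106, 0.994, -0.0], [0.994, -0.106, -0.0], [-0.0, -0.0, -1.0]]
ft_force: [-2.3, 2.4, 3.0]
grip_width: 0.0432
gripper_force: 21.1
```

>>> jog_arm --hand '[0.035, 0.035, 0.035, 0.035, 0.035]' --pt "0 0 -0.001" --pt "0 0 -0.001" --pt "0 0 -0.001" --pt "0 0 -0.001" --pt "0 0 0" --yaw '[0, 0, 0, 0, 0]'

```text
time_s: 9.88
position: [0.5325, -0.0311, 0.0437]
tool_rot: [[0.106, 0.994, -0.0], [0.994, -0.106, 0.0], [0.0, -0.0, -1.0]]
ft_force: [-2.7, 3.9, 1.8]
grip_width: 0.0439
gripper_force: 21.1
```

```bash
python3 - <<'E'
from h import *
s=env.observe();print(s['position'],s['ft_force'],s['wrist_torque'])
w=shot('wrist','w7');shot('side','s7')
g=cv2.cvtColor(w,cv2.COLOR_RGB2GRAY); print(g[180:340:3,258]); print(g[180:340:3,240])
im=cv2.imread('pics/w7.png')[150:384,150:370]
im2=im.copy()
a=cv2.imread('pics/s7.png')[150:235,190:270]
cv2.imwrite('pics/m7.png',np.hstack([cv2.resize(im,(423,450),interpolation=cv2.INTER_CUBIC),cv2.resize(a,(375,450),interpolation=cv2.INTER_CUBIC)]))
E
```

```text
[ 0.53249883 -0.03112233  0.04368887] [-2.66917425  3.93981894  1.84635427] [ 0.34103839  0.39920374 -0.17400809]
[255 255 205 215 217 241 250 246 244 236 240 240 243 245 247 248 249 249
 250 251 251 251 252 250 247 247 248 213 229 227 247 247 247 246 247 246
 247 247 246 247 247 247 247 246 246 249 132 134 136 135  94  65  58  65]
[255 255 255 255 254 167 191 218 227 230 235 238 242 242 246 247 248 248
 250 250 251 251 249 245 245 245 233 227 229 232 245 245 246 245 244 245
 245 245 245 244 245 245 244 245 220 130 133 131 131  95  66  67  59  69]
```

>>> jog_arm --hand '[0.035, 0.035, 0.035, 0.035, 0.035]' --pt "0 0 -0.001" --pt "0 0 -0.001" --pt "0 0 -0.001" --pt "0 0 -0.001" --pt "0 0 0" --yaw '[0, 0, 0, 0, 0]'

```text
time_s: 10.6
position: [0.5325, -0.0311, 0.0402]
tool_rot: [[0.106, 0.994, -0.0], [0.994, -0.106, -0.0], [-0.0, -0.0, -1.0]]
ft_force: [-4.4, 3.9, 7.7]
grip_width: 0.0438
gripper_force: 21.3
```

>>> jog_arm --hand '[0.035, 0.035, 0.035, 0.035, 0.035]' --pt "0 0 -0.001" --pt "0 0 -0.001" --pt "0 0 -0.001" --pt "0 0 0" --pt "0 0 0" --yaw '[0, 0, 0, 0, 0]'

```text
time_s: 11.22
position: [0.532, -0.0312, 0.0383]
tool_rot: [[0.105, 0.994, -0.0], [0.994, -0.105, -0.001], [-0.001, -0.0, -1.0]]
ft_force: [-10.7, 3.8, 21.9]
grip_width: 0.0436
gripper_force: 22.1
```

>>> jog_arm --hand '[0.035, 0.035, 0.046, 0.055, 0.065]' --pt "0 0 0.001" --pt "0 0 0.001" --pt "0 0 0" --pt "0 0 0" --pt "0 0 0" --yaw '[0, 0, 0, 0, 0]'

```text
time_s: 11.85
position: [0.5329, -0.0314, 0.0388]
tool_rot: [[0.106, 0.994, 0.001], [0.994, -0.106, -0.0], [-0.0, 0.001, -1.0]]
ft_force: [-1.0, 0.0, 0.0]
grip_width: 0.0652
gripper_force: 0.0
```

>>> jog_arm --hand '[0.065, 0.07, 0.07, 0.07, 0.07]' --pt "0 0 0.03" --pt "0 0 0.05" --pt "0 -0.02 0.06" --pt "0 -0.02 0.05" --pt "0 0 0" --yaw '[0, 0, 0, 0, 0]'

```text
time_s: 12.48
position: [0.5339, -0.0724, 0.2317]
tool_rot: [[0.107, 0.994, 0.008], [0.994, -0.107, -0.003], [-0.002, 0.008, -1.0]]
ft_force: [1.0, 0.2, -1.4]
grip_width: 0.0698
gripper_force: 0.0
```

```bash
python3 - <<'E'
from h import *
s=env.observe();print(s['position'],s['ft_force'])
w=shot('wrist','w8');a=shot('side','s8')
cv2.imwrite('pics/m8.png',np.hstack([cv2.resize(w,(512,384))[80:384,110:410],cv2.resize(a[140:235,190:275],(310,304),interpolation=cv2.INTER_CUBIC)])[:,:,::-1])
E
```

```text
[ 0.53388922 -0.07243515  0.23173377] [ 0.97978881  0.24657637 -1.35452112]
```

View pics/m8.png

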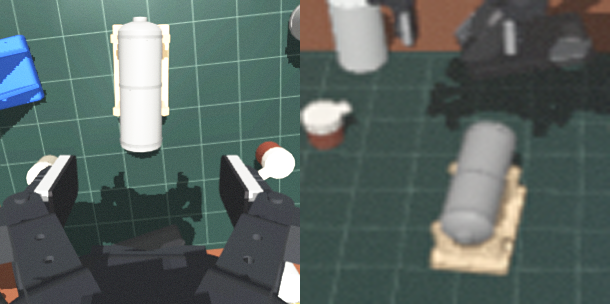

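```bash
python3 - <<'E'
from h import *
c,s=np.cos(CY),np.sin(CY)
for n,u,v,z in(('seam top',250,166,.072),('foot topedge',251,229,.085),('cap tip',249,97,.04),('ring top',250,114,.06),('far saddle armL in',223,122,.042),('far armL out',223,105,.042),('near arm L out',224,195,.042),('near arm in',224,186,.042)):
    p=atz('w8',u,v,z)-[*CR,0]; print(n,np.round(1000*np.array([c*p[0]+s*p[1],-s*p[0]+c*p[1]]),1))
def res(q):
    y,t,z=q; out=[]
    u=crw(0,np.sin(t),np.cos(t))-crw(0,0,0);n=crw(0,-np.cos(t),np.sin(t))-crw(0,0,0)
    P=crw(0,y,z)
    for L,r,v in((.065,.022,166),(0,.022,229),(.13,0,97),(.118,.022,114)): out.append(proj('w8',P+(L-.065)*u+r*n)[1]-v)
    z34=z+(-.034-y)/np.tan(t)  # axis height over near inner edge should be ~.055
    return out+[(z34-.055)*300]
from scipy.optimize import least_squares
r=least_squares(res,[-.015,1.7,.052]);print(r.x,np.degrees(r.x[1]),r.fun)
E
```

```text
seam top [-1.4 -5.8]
foot topedge [ -0.7 -65.1]
cap tip [-2.4 58.7]
ring top [-1.2 42.3]
far saddle armL in [-29.   34.4]
far armL out [-28.5  51. ]
near arm L out [-30.5 -42.7]
near arm in [-30.1 -32.7]
[-0.00652287  1.48616759  0.04973374] 85.15113057474557 [ 2.61764229  0.46286007 -0.29171118 -2.37617112 -2.27915386]
```

```bash
python3 - <<'E'
from h import *
c,s=np.cos(CY),np.sin(CY)
for n,u,v,z in(('seam top',250,166,.077),('foot topedge',251,229,.077),('cap tip',249,97,.055),('ring top',250,114,.077)):
    p=atz('w8',u,v,z)-[*CR,0]; print(n,np.round(1000*np.array([c*p[0]+s*p[1],-s*p[0]+c*p[1]]),1))
# side view compare: overlay extents for level tank at y'=-6
for t,y,z in((90,-.006,.055),(85,-.006,.052),(98,-.006,.05)):
    t=np.radians(t);u=crw(0,np.sin(t),np.cos(t))-crw(0,0,0);n=crw(0,-np.cos(t),np.sin(t))-crw(0,0,0);P=crw(0,y,z)
    print([np.round(proj('s8',q),1) for q in(P+.065*u,P-.065*u+.022*n,P+.053*u+.022*n,P+.022*n,P+.053*u-.022*n)])
im=cv2.cvtColor(cv2.imread('pics/w8.png'),cv2.COLOR_BGR2GRAY)
print([(r,int(im[r,250])) for r in range(90,122,2)],[(r,int(im[r,250])) for r in range(158,174)],[(r,int(im[r,250])) for r in range(222,240)])
g=cv2.cvtColor(cv2.imread('pics/s8.png'),cv2.COLOR_BGR2GRAY)
for r in range(170,224,2): print(r,g[r,224:256:2])
E
```

```text
seam top [-1.3 -4.9]
foot topedge [ -0.9 -68.3]
cap tip [-2.1 58. ]
ring top [-0.8 42.4]
[array([234., 214.]), array([241.1, 177.4]), array([234.3, 206. ]), array([237.5, 192.7]), array([235.2, 215.7])]
[array([234. , 213.4]), array([241.4, 179.1]), array([234.4, 205.1]), array([237.6, 192.9]), array([235.1, 215.8])]
[array([234.4, 216.9]), array([240.9, 177.4]), array([234.4, 209.5]), array([237.4, 194.6]), array([235.7, 217.4])]
[(90, 140), (92, 136), (94, 133), (96, 178), (98, 255), (100, 252), (102, 241), (104, 248), (106, 251), (108, 252), (110, 255), (112, 254), (114, 253), (116, 246), (118, 250), (120, 254)] [(158, 253), (159, 253), (160, 253), (161, 253), (162, 253), (163, 253), (164, 253), (165, 253), (166, 248), (167, 241), (168, 239), (169, 245), (170, 252), (171, 253), (172, 253), (173, 253)] [(222, 251), (223, 252), (224, 249), (225, 239), (226, 236), (227, 240), (228, 248), (229, 251), (230, 253), (231, 252), (232, 105), (233, 42), (234, 46), (235, 43), (236, 43), (237, 46), (238, 60), (239, 86)]
170 [86 51 53 57 65 48 52 54 48 51 46 50 49 52 53 52]
172 [81 51 50 51 50 
[... 1051 characters left out ...]

204 [ 73  73  76 150 164 168 171 169 163 140 119 183 228 177  73  75]
206 [ 75  70  86 156 173 181 181 167 150 134 117 184 227 125  71  72]
208 [ 71  73 125 169 178 184 188 182 165 124 127 198 213 104  72  75]
210 [ 78 147 175 160 167 168 169 167 162 137 159 225 205  86  75  75]
212 [ 76 137 179 142 154 167 161 153 146 134 199 215 200  82  76  74]
214 [ 72 101 194 180 126 147 136 130 122 143 183 144 157  82  75  75]
216 [ 74  88 188 202 155 122 115 120 167 194 181 180 121  89  76  71]
218 [ 68 154 201 193 209 190 188 193 212 196 184 174 100  79  75  74]
220 [ 70 181 231 222 224 210 214 219 211 211 191 203  73  87  73  73]
222 [ 69 154 180 207 218 222 209 225 225 226 223 211  70  81  77  74]
```

>>> jog_arm --hand '[0.07, 0.07, 0.07, 0.07, 0.07]' --pt "-0.003 0.015 -0.04" --pt "0 0 -0.05" --pt "0 0 -0.05" --pt "0 0 -0.03" --pt "0 0 -0.01" --yaw '[0, 0, 0, 0, 0]'

```text
time_s: 13.2
position: [0.528, -0.055, 0.0453]
tool_rot: [[0.105, 0.994, -0.005], [0.994, -0.105, 0.002], [0.001, -0.006, -1.0]]
ft_force: [0.2, -0.6, 0.1]
grip_width: 0.0702
gripper_force: 0.0
```

>>> jog_arm --hand '[0.055, 0.04, 0.035, 0.035, 0.035]' --pt "0 0 0" --pt "0 0 0" --pt "0 0 0" --pt "0 0 0" --pt "0 0 0" --yaw '[0, 0, 0, 0, 0]' --grip_force 20

```text
time_s: 13.82
position: [0.5292, -0.0558, 0.0489]
tool_rot: [[0.106, 0.994, -0.0], [0.994, -0.106, -0.0], [-0.0, -0.0, -1.0]]
ft_force: [-6.7, 0.6, 6.8]
grip_width: 0.0435
gripper_force: 21.7
```

>>> jog_arm --hand '[0.035, 0.035, 0.035, 0.035, 0.035]' --pt "-0.001 0 0.002" --pt "0 0.003 0" --pt "0.0006 0.003 0" --pt "0 0 -0.001" --pt "0 0 0" --yaw '[0, 0, 0, 0, 0]'

```text
time_s: 14.45
position: [0.5296, -0.0498, 0.0492]
tool_rot: [[0.106, 0.994, 0.001], [0.994, -0.106, -0.0], [0.0, 0.001, -1.0]]
ft_force: [1.3, 1.8, -0.7]
grip_width: 0.0436
gripper_force: 21.2
```

>>> jog_arm --hand '[0.035, 0.035, 0.035, 0.035, 0.035]' --pt "0 0 -0.001" --pt "0 0 0" --pt "0 0 0" --pt "0 0 0" --pt "0 0 0" --yaw '[0, 0, 0, 0, 0]'

```text
time_s: 15.08
position: [0.5297, -0.05, 0.0489]
tool_rot: [[0.106, 0.994, 0.002], [0.994, -0.106, -0.0], [-0.0, 0.002, -1.0]]
ft_force: [0.1, 1.9, 7.7]
grip_width: 0.0433
gripper_force: 21.9
```

>>> jog_arm --hand '[0.046, 0.055, 0.07, 0.07, 0.07]' --pt "0 0 0" --pt "0 0 0" --pt "0 0 0" --pt "0 0 0.04" --pt "0 0 0.05" --yaw '[0, 0, 0, 0, 0]'

```text
time_s: 15.7
position: [0.5286, -0.0498, 0.1384]
tool_rot: [[0.106, 0.994, -0.003], [0.994, -0.106, 0.001], [0.001, -0.003, -1.0]]
ft_force: [0.3, -0.1, 0.4]
grip_width: 0.0701
gripper_force: 0.0
```

>>> jog_arm --hand '[0.07, 0.07, 0.07, 0.07, 0.07]' --pt "0 -0.02 0.05" --pt "0 -0.02 0.05" --pt "0 -0.01 0" --pt "0 0 0" --pt "0 0 0" --yaw '[0, 0, 0, 0, 0]'

```text
time_s: 16.32
position: [0.5287, -0.0993, 0.2367]
tool_rot: [[0.106, 0.994, -0.003], [0.994, -0.106, 0.001], [0.001, -0.003, -1.0]]
ft_force: [-1.0, 0.1, 0.1]
grip_width: 0.0699
gripper_force: 0.0
```

```bash
python3 - <<'E'
from h import *
s=env.observe();print(s['position'],s['q'])
w=shot('wrist','w9');im=cv2.cvtColor(w,cv2.COLOR_RGB2GRAY)
c,si=np.cos(CY),np.sin(CY)
L=lambda u,v,z:(lambda p:np.round(1000*np.array([c*p[0]+si*p[1],-si*p[0]+c*p[1]]),1))(atz('w9',u,v,z)-[*CR,0])
# expected rows along the axis column
for nm,y,z in(('cap',.065,.055),('ring',.053,.077),('seam',0,.077),('foot',-.065,.077)): print(nm,proj('w9',crw(-.001,y,z)))
u=int(proj('w9',crw(-.001,0,.077))[0]); print(u); print([int(x) for x in im[60:250,u]])
for v in (150,): print([int(x) for x in im[int(proj('w9',crw(0,-.02,.077))[1]),u-45:u+46]])
E
```

```text
[ 0.52868561 -0.09934095  0.23670106] [-2.32620323e+01  2.11679966e+01  7.73387995e+01  7.71707211e-03
  8.16627651e+01 -1.72017510e+01]
cap [254.67608953  59.98328589]
ring [254.36221618  70.30688087]
seam [254.56157016 131.28492407]
foot [254.78722448 198.5870114 ]
254
[222, 255, 255, 255, 251, 242, 244, 248, 248, 250, 251, 250, 250, 254, 255, 254, 254, 254, 251, 250, 250, 255, 255, 255, 254, 254, 254, 254, 254, 254, 254, 254, 255, 254, 254, 254, 254, 254, 254, 254, 254, 254, 254, 254, 254, 254, 254, 254, 254, 254, 254, 254, 254, 254, 254, 254, 254, 254, 254, 254, 254, 254, 254, 254, 254, 254, 254, 254, 254, 254, 254, 243, 241, 244, 250, 254, 254, 254, 254, 254, 254, 253, 254, 253, 253, 253, 253, 253, 253, 253, 253, 253, 253, 253, 253, 253, 253, 253, 253, 253, 253, 253, 253, 253, 253, 252, 252, 252, 253, 252, 252, 252, 252, 252, 252, 252, 252, 252, 251, 252, 252, 252, 252, 251, 251, 251, 251, 251, 251, 251, 251, 250, 240, 237, 238, 245, 251, 252, 251, 179, 56, 45, 47, 42, 44, 48, 46, 46, 48, 59, 68, 50, 59, 89, 94, 92, 96, 94, 90, 92, 93, 90, 94, 92, 92, 93, 89, 91, 94, 93, 94, 96, 94, 93, 96, 92, 94, 89, 94, 93, 89, 94, 88, 93, 91, 104, 128, 108, 94, 90]
[116, 116, 120, 118, 115, 112, 117, 117, 122, 117, 120, 118, 119, 116, 118, 116, 120, 119, 116, 174, 253, 255, 255, 255, 253, 201, 204, 216, 226, 232, 236, 239, 242, 244, 245, 246, 247, 247, 249, 250, 252, 253, 253, 253, 253, 253, 253, 253, 253, 251, 250, 249, 248, 248, 247, 247, 245, 243, 241, 238, 236, 232, 229, 222, 209, 192, 212, 254, 255, 255, 255, 255, 255, 199, 116, 115, 114, 112, 115, 113, 109, 109, 109, 114, 111, 105, 111, 111, 111, 111, 108]
```

>>> jog_arm --hand '[0.07, 0.07, 0.07, 0.07, 0.07]' --pt "-0.01 -0.03 0.023" --pt "-0.01 -0.04 0" --pt "-0.01 -0.04 0" --pt "-0.01 -0.04 0" --pt "-0.01 -0.03 0" --yaw '[-0.17, -0.17, -0.17, -0.17, -0.17]'

```text
time_s: 17.0
position: [0.4787, -0.2809, 0.2601]
tool_rot: [[0.82, 0.572, -0.001], [0.572, -0.82, 0.001], [-0.0, -0.002, -1.0]]
ft_force: [-0.1, 0.6, -0.0]
grip_width: 0.0702
gripper_force: 0.0
```

>>> jog_arm --hand '[0.07, 0.07, 0.07, 0.07, 0.07]' --pt "-0.013 -0.034 0" --pt "0 0 0" --pt "0 0 0" --pt "0 0 0" --pt "0 0 0" --yaw '[-0.15, -0.15, 0, 0, 0]'

```text
time_s: 17.62
position: [0.4664, -0.3134, 0.2611]
tool_rot: [[0.95, 0.312, -0.0], [0.312, -0.95, 0.0], [-0.0, -0.0, -1.0]]
ft_force: [-0.6, 0.3, 0.4]
grip_width: 0.0703
gripper_force: 0.0
```

```bash
cat > d.py <<'E'
from h import *
from scipy.optimize import least_squares,minimize
def pose(q): # q: mouth xyz, azimuth of lean, tilt
    a=np.array([np.cos(q[3])*np.sin(q[4]),np.sin(q[3])*np.sin(q[4]),np.cos(q[4])]); return np.array(q[:3]),a
def hull(name,q,l0,l1,r=.013): # body section between l0..l1 from the mouth
    m,a=pose(q); b=np.cross(a,[0,0,1.]);b/=np.linalg.norm(b);c=np.cross(a,b)
    P=[proj(name,m+l*a+r*(np.cos(t)*b+np.sin(t)*c)) for l in(l0,l1) for t in np.linspace(0,6.283,24)]
    return cv2.convexHull(np.float32(P))
def comp(name,pred,th,rad=60):
    g=cv2.cvtColor(cv2.imread(f'pics/{name}.png'),cv2.COLOR_BGR2HSV); m=((g[:,:,2]>th)&(g[:,:,1]<70)).astype(np.uint8)
    n,l,s,c=cv2.connectedComponentsWithStats(m); ys,xs=np.nonzero(m); ok=[(np.hypot(x-pred[0],y-pred[1]),l[y,x]) for x,y in zip(xs,ys)]
    k=min(ok)[1]; return (l==k),s[k],c[k]
E
python3 - <<'E'
from d import *
s=env.observe();print(s['position'],s['tool_rot'][:,1],s['q'])
shot('wrist','wd1')
q=[.485,-.307,.107,np.radians(198),np.radians(40)]
for n,th in(('wd1',150),('side0',120),('top0',120)):
    m,a=pose(q); pr=proj(n,m+.03*a); M,st,ce=comp(n,pr,th); print(n,pr,st,ce)
    ys,xs=np.nonzero(M); print(np.linalg.svd(np.c_[xs,ys]-ce,full_matrices=False)[1:],)if len(xs)<20000 and False else None
    x,y,w,h,_=st
    pass
im=cv2.cvtColor(cv2.imread('pics/wd1.png'),cv2.COLOR_BGR2GRAY)
for r in range(110,270,6): print(r,' '.join('%3d'%v for v in im[r,190:330:5]))
E
```

```text
[ 0.46636531 -0.31339659  0.26105079] [ 3.11938723e-01 -9.50102206e-01 -1.77512226e-04] [-4.59729445e+01  2.25300501e+01  7.10421714e+01  2.89301639e-03
  8.64376812e+01  2.58507693e+01]
wd1 [257.79796081 190.14432993] [    0     0   322   239 48642] [150.38176884  93.94033962]
side0 [261.06168544 125.8021054 ] [244 106  27  28 418] [257.78708134 117.92583732]
top0 [366.7186172  180.49802586] [358 171  19  20 190] [367.3        179.87368421]
110 201 201 193 191 189 186 182 177 176 170 216 210 192  89  92  91 255 103 181 145 189  87  81 142 173 171 172 175
116 198 193 193 186 185 181 198 175 172 169 214 207 188 100  89 255 255 225 101 147 191  90  83  85 173 175 173 173
122 193 219 202 187 184 180 211 170 167 161 212 204 190 192 139 145 141 123  90 145 189  91  87  84 147 172 176 176
128 188 186 185 180 181 228 175 171 168 163 205 199 183 143 140 141 130 119 100  78 194  82  87  87  90 176 173 176
134 183 181 181 182 177 193 169 165 176 186 203 189 171 137 143 134 134 123 100  71 192  80  85  88  92 147 174 174
140 179 176 176 172 179 179 166 163 159 147 196 196 148 140 141 141 133 11
[... 1777 characters left out ...]
 176
236 128 146 113  61  58  51  53  78  56  87  92 176 175 176 178 176 174 176 176 177 175 173 175 173 175 174 176 150
242  56  57  58  58  57  69  55  51  63  83  88  90 177 176 176 176 172 177 176 177 173 173 176 176 175 174 176 154
248  57  53  55  55  57  58  71  55  87  88  87  84 137 175 175 174 173 174 175 174 172 174 175 175 174 173 174 175
254  89  84  58  55  57  55  56  58  86  85  89  84  88 175 177 175 175 171 174 172 178 174 175 173 174 174 127  87
260  86  82  84  83  87  86  65  80  86  85  76  90  86  86 176 174 176 176 177 171 172 176 178 175 149  85  87  88
266  87  85  85  87  85  88  87  87  83  87  82  86  83  85 164 174 175 175 176 174 174 175 175  87  85  86  83  84
```

```bash
python3 - <<'E'
from d import *
g=cv2.cvtColor(cv2.imread('pics/wd1.png'),cv2.COLOR_BGR2GRAY)
def edges(r):
    row=g[r,235:300].astype(int); i=np.nonzero(row>215)[0]+235; return i.min(),i.max()
E=[(r,*edges(r)) for r in(168,174,180,186,192,198,204,208)]; print(E)
def cen(h): M=cv2.moments(h); return np.array([M['m10'],M['m01']])/M['m00']
ob=np.array([367.3,179.87]); sb=np.array([261.2,127.5])
m,st,ce=comp('wd1',(265,190),225,40); print(st,ce)
def res(q):
    q=[*q,np.radians(40)]; out=[]; h=hull('wd1',q,0,.055)[:,0]
    mth,a=pose(q)
    # column edges
    for r,l,rr in E:
        xs=[]
        for i in range(len(h)):
            p,p2=h[i],h[(i+1)%len(h)]
            if (p[1]-r)*(p2[1]-r)<=0 and p[1]!=p2[1]: xs.append(p[0]+(r-p[1])*(p2[0]-p[0])/(p2[1]-p[1]))
        out+= [min(xs)-(l-.5),max(xs)-(rr+.5)] if xs else [20,20]
    # dome end of pale body lower row, tail tip row
    out+=[ (hull('wd1',q,.0,.061,.009)[:,0,1].max()-234)*2, (hull('wd1',q,0,.055)[:,0,1].max()-215)]
    return out+list((cen(hull('top0',q,0,.055))-ob)*1.)+list((cen(hull('side0',q,0,.055))-sb)*1.)+[(q[2]-.107)*500]
r=least_squares(res,[.485,-.307,.107,np.radians(198)],diff_step=1e-4);print(np.round(r.x,4),np.degrees(r.x[3]));print(np.round(r.fun,1))
mm,a=pose([*r.x,np.radians(40)]);print('a',a,'grip',mm+.031*a,'tail',mm+.061*a)
E
```

```text
[(168, np.int64(254), np.int64(280)), (174, np.int64(254), np.int64(280)), (180, np.int64(253), np.int64(280)), (186, np.int64(253), np.int64(280)), (192, np.int64(253), np.int64(280)), (198, np.int64(252), np.int64(280)), (204, np.int64(252), np.int64(280)), (208, np.int64(252), np.int64(273))]
[ 252  159   30   50 1153] [266.41543799 184.41717259]
[ 0.4824 -0.3172  0.1041  3.3526] 192.08846145353002
[ 0.2  0.1 -0.4  0.3 -0.   0.1 -0.6 -0.  -1.2 -0.2 -0.9 -0.4 -1.5 -0.6
 -1.9  6.2 -6.1 12.1  2.1  1.6  0.4 -2.  -1.5]
a [-0.62853407 -0.13461364  0.76604444] grip [ 0.46288407 -0.32140592  0.12783346] tail [ 0.44402805 -0.32544433  0.15081479]
```

```bash
python3 - <<'E'
from d import *
g=cv2.cvtColor(cv2.imread('pics/wd1.png'),cv2.COLOR_BGR2GRAY)
def edges(r):
    i=np.nonzero(g[r,235:300].astype(int)>215)[0]+235; return i.min(),i.max()
E=[(r,*edges(r)) for r in(168,174,180,186,192,198,204)]
def cen(h): M=cv2.moments(h); return np.array([M['m10'],M['m01']])/M['m00']
ob=np.array([367.3,179.87]); sb=np.array([261.2,127.5])
print([int(x) for x in g[156:168,266]],[int(x) for x in g[204:240,266]])
def res(q):
    q=[*q,np.radians(40)]; out=[]; mth,a=pose(q); cam=np.array(json.load(open('pics/wd1.json'))['position'])
    h=hull('wd1',q,0,.055)[:,0]
    for r,l,rr in E:
        xs=[]
        for i in range(len(h)):
            p,p2=h[i],h[(i+1)%len(h)]
            if (p[1]-r)*(p2[1]-r)<=0 and p[1]!=p2[1]: xs.append(p[0]+(r-p[1])*(p2[0]-p[0])/(p2[1]-p[1]))
        out+= [min(xs)-(l-.5),max(xs)-(rr+.5)] if xs else [20,20]
    n=cam-mth; n-=a*(a@n); n/=np.linalg.norm(n)
    out+=[proj('wd1',mth+.055*a+.013*n)[1]-215, proj('wd1',mth+.019*n)[1]-161]
    return out+list((cen(hull('top0',q,0,.055))-ob)*1.)+list((cen(hull('side0',q,0,.055))-sb)*1.)+[(q[2]-.107)*500]
r=least_squares(res,[.485,-.307,.107,np.radians(198)],diff_step=1e-4);print(np.round(r.x,4),np.degrees(r.x[3]));print(np.round(r.fun,1))
mm,a=pose([*r.x,np.radians(40)]);print('a',a,'grip',mm+.031*a,'tail',mm+.061*a)
E
```

```text
[137, 142, 131, 202, 255, 255, 255, 255, 255, 255, 255, 255] [250, 89, 88, 251, 255, 255, 255, 255, 255, 249, 227, 100, 42, 35, 43, 44, 43, 37, 42, 39, 38, 41, 34, 37, 35, 40, 47, 54, 54, 84, 157, 176, 172, 175, 177, 177]
[ 0.4803 -0.3177  0.1051  3.3866] 194.0386703875012
[ 1.  -1.3 -0.4  0.3  0.2  0.2 -0.2  0.2 -0.7  0.2 -0.1  0.1 -0.5  0.1
 -0.4 -2.5  2.7  2.3  1.  -2.5 -0.9]
a [-0.62358897 -0.15592531  0.76604444] grip [ 0.46095749 -0.32249505  0.12889494] tail [ 0.44224982 -0.32717281  0.15187627]
```

>>> jog_arm --hand '[0.06, 0.06, 0.06, 0.06, 0.06]' --pt "-0.0055 -0.0085 -0.02" --pt "0 0 -0.04" --pt "0 0 -0.04" --pt "0 0 -0.025" --pt "0 0 -0.01" --yaw '[-0.07, 0, 0, 0, 0]'

```text
time_s: 18.3
position: [0.4605, -0.3219, 0.125]
tool_rot: [[0.97, 0.243, -0.001], [0.243, -0.97, 0.001], [-0.001, -0.002, -1.0]]
ft_force: [-0.1, -0.3, -0.3]
grip_width: 0.0597
gripper_force: 0.0
```

>>> jog_arm --hand '[0.045, 0.03, 0.018, 0.018, 0.018]' --pt "0 0 0" --pt "0 0 0" --pt "0 0 0" --pt "0 0 0" --pt "0 0 0" --yaw '[0, 0, 0, 0, 0]' --grip_force 40

```text
time_s: 18.92
position: [0.4609, -0.3228, 0.1273]
tool_rot: [[0.97, 0.242, 0.001], [0.242, -0.97, -0.002], [0.001, 0.002, -1.0]]
ft_force: [-0.6, 0.8, 5.7]
grip_width: 0.0251
gripper_force: 39.2
```

>>> jog_arm --hand '[0.018, 0.018, 0.018, 0.018, 0.018]' --pt "-0.0044 -0.0011 0.0053" --pt "-0.0087 -0.0022 0.0107" --pt "-0.0087 -0.0022 0.0107" --pt "-0.0087 -0.0022 0.0107" --pt "-0.0087 -0.0022 0.0107" --yaw '[0, 0, 0, 0, 0]'

```text
time_s: 19.55
position: [0.4203, -0.3323, 0.1747]
tool_rot: [[0.97, 0.242, -0.002], [0.242, -0.97, 0.001], [-0.001, -0.001, -1.0]]
ft_force: [-0.4, 0.2, -0.9]
grip_width: 0.0251
gripper_force: 39.7
```

```bash
python3 - <<'E'
from h import *
s=env.observe();print(s['position'],s['ft_force'],s['grip_width'])
shot('wrist','wd2')
g=cv2.cvtColor(cv2.imread('pics/wd2.png'),cv2.COLOR_BGR2GRAY)
for r in range(60,384,9): print(r,' '.join('%3d'%v for v in g[r,215:300:5]))
C=np.array(s['position'])+[0,0,.002]
for t in(0,10,20,30,40):
    t=np.radians(t);a=np.array([-.97*np.sin(t),-.243*np.sin(t),np.cos(t)]);print([np.round(proj('wd2',C+l*a)) for l in(.03,-.076,-.09,-.114,-.136)])
E
```

```text
[ 0.42025143 -0.33226297  0.17472949] [-0.38974317  0.21320408 -0.91199121] 0.02513411137530818
60 121 158 146 132  57  92 100  99  93  93  85  81  69  58 103 136  68
69 127 155 143 121  63  93 102  99  94  92  85  78  68  54  71 138  64
78 125 156 140  97  85  97 101  97  96  89  83  76  67  57  46 139  95
87 121 147 135  76  95  98  96  93  92  90  86  74  69  54  43 143 135
96 117 140 130  65  95  99  96  86  78  78  75  79  88  55  51 137 121
105 117 131 128  93  96  62  49 184 254 251 222  46  47  81  77 122 112
114 109 121 135 104  78  46  52 255 239 214 225  84  53  86  86  61  79
123 109 112 140 115  81  48 126 143 139 122  93  64  48  93  76  86  58
132 110 103 142 139 132 156 255 255 255 254 252 244 158  52  66  55  54
141 109 101 142 137 137 255 109  38  62  70  35  48 207 137 118  91  56
150 107 102 141 131 131 255 255 255 255 254 252 244 215  57 110 116 112
159 101 103  85  83 197 255 255 255 255 254 252 245 217 160  86  85  78
168 104 102  97 101 236 255 255 255 255 254 252 245 221 171 129 130 132
177 105  94 108  94 254 255 255 255 255 254 252 246 221 174 126 127 130
1
[... 1412 characters left out ...]
35  35  42  34  35  39  35
366  35  39  37  36  35  34  35  34  32  37  37  31  40  34  36  34  33
375  34  33  33  33  34  31  35  36  41  40  37  40  35  33  38  33  37
[array([258., 305.]), array([258., 211.]), array([258., 205.]), array([258., 196.]), array([258., 190.])]
[array([258., 317.]), array([258., 193.]), array([258., 185.]), array([258., 173.]), array([258., 164.])]
[array([258., 326.]), array([258., 176.]), array([258., 165.]), array([258., 149.]), array([258., 137.])]
[array([258., 333.]), array([258., 159.]), array([258., 146.]), array([258., 126.]), array([258., 110.])]
[array([258., 336.]), array([258., 143.]), array([258., 126.]), array([258., 102.]), array([258.,  82.])]
```

>>> jog_arm --hand '[0.018, 0.018, 0.018, 0.018, 0.018]' --pt "0.0028 0.0007 0.0094" --pt "0.0055 0.0014 0.0072" --pt "0.0056 0.0014 0.0073" --pt "0.0072 0.0018 0.0058" --pt "0.0073 0.0018 0.0058" --yaw '[0, 0, 0, 0, 0]' --grip_force 25

```text
time_s: 20.23
position: [0.4502, -0.325, 0.2099]
tool_rot: [[0.97, 0.243, -0.001], [0.243, -0.97, 0.0], [-0.001, -0.001, -1.0]]
ft_force: [-2.1, -0.3, -3.7]
grip_width: 0.0249
gripper_force: 42.7
```

>>> jog_arm --hand '[0.018, 0.018, 0.018, 0.018, 0.018]' --pt "0.0084 0.0021 0.004" --pt "0.0084 0.0021 0.004" --pt "0.009 0.0023 0.003" --pt "0.009 0.0023 0.002" --pt "0 0 0" --yaw '[0, 0, 0, 0, 0]'

```text
time_s: 20.85
position: [0.4854, -0.3162, 0.223]
tool_rot: [[0.97, 0.243, 0.001], [0.243, -0.97, -0.0], [0.001, 0.001, -1.0]]
ft_force: [-3.0, -0.1, 1.3]
grip_width: 0.0249
gripper_force: 42.1
```

```bash
python3 - <<'E'
from h import *
s=env.observe();print(s['position'],s['ft_force'],s['grip_width'])
shot('wrist','wd3');shot('side','sd3')
g=cv2.cvtColor(cv2.imread('pics/wd3.png'),cv2.COLOR_BGR2GRAY)
for r in range(90,340,9): print(r,' '.join('%3d'%v for v in g[r,215:300:5]))
C=np.array(s['position'])+[0,0,.002]
for t in(-10,0,10,20,30,40):
    t=np.radians(t);a=np.array([-.97*np.sin(t),-.243*np.sin(t),np.cos(t)]);n=np.array([.97*np.cos(t),.243*np.cos(t),np.sin(t)]);print([np.round(proj('wd3',p))[1] for p in(C+.024*a+.013*n,C-.076*a+.013*n,C-.09*a+.0075*n,C-.136*a)])
E
```

```text
[ 0.48541358 -0.31624713  0.223033  ] [-2.96190508 -0.09565914  1.29194031] 0.024886051547001353
90 187 179 175 172 166 166 161 154 156 155 153 147 178 177 178 181 179
99 235 182 179 172 189 128 157 152 131 144 134 124 175 130 127 141 180
108 193 237 219 231 206  99  97 215 217 205 203 198 173 165  89 169  92
117 190 182 209 226 211  95  94  93 210 203 196 193 162 187  93  87  90
126 181 180 195 222 200  90  92  91  96 196 193 184 164 197  89  89  89
135 176 177 182 217 201 119  87  91  83  97 187 183 172 198  90  83  94
144 176 174 168 213 195 133 136 157 144 139 130  99 170 202  92  82  88
153 202 199 156 207 197 117 144 144 141 134 120 106  83 206  89  82  85
162 167 166 153 199 197  96 144 141 140 136 125 103  83 202 123  77  89
171 167 163 140 197 199 114 143 146 139 135 118 100  85 174 172  75  92
180 163 157 145 182 195 135 143 141 140 131 117 100  82 130 194  75  92
189 147 147 139 186 184 136 149 105 254 239 126 123  71  75 115  73  91
198 133 141 172 176 179 121 178 255 107 105 225 205  65  73 105  74  89
207 135 133 128 169 169 194 255 255 253 250 237 227 119 158 159 112 1
[... 771 characters left out ...]
 40  39  41  44  36  75
315  69  66  89  39  40  37  45  42  38  41  42  40  43  47  40  69  89
324  64  60  70  40  39  39  41  42  40  45  41  44  41  42  41  70  64
333  67  58  56  60  54  58  58  57  54  62  60  55  57  61  59  59  59
[np.float64(251.0), np.float64(211.0), np.float64(216.0), np.float64(216.0)]
[np.float64(264.0), np.float64(193.0), np.float64(195.0), np.float64(190.0)]
[np.float64(278.0), np.float64(176.0), np.float64(175.0), np.float64(164.0)]
[np.float64(291.0), np.float64(158.0), np.float64(156.0), np.float64(138.0)]
[np.float64(302.0), np.float64(142.0), np.float64(136.0), np.float64(110.0)]
[np.float64(313.0), np.float64(126.0), np.float64(117.0), np.float64(82.0)]
```

>>> jog_arm --hand '[0.018, 0.018, 0.018, 0.018, 0.018]' --pt "0 0 0.015" --pt "0 0 0.025" --pt "0 0 0.03" --pt "0 0 0.02" --pt "0 0 0" --yaw '[0, 0, 0, 0, 0]'

```text
time_s: 21.58
position: [0.4851, -0.3166, 0.3149]
tool_rot: [[0.97, 0.242, 0.004], [0.242, -0.97, -0.003], [0.003, 0.004, -1.0]]
ft_force: [0.6, 0.0, -1.8]
grip_width: 0.0248
gripper_force: 42.0
```

```bash
cat > fit.py <<'E'
from d import *
from scipy.optimize import minimize
# pose of the held drill from wrist picture: tail ring row, pale-nose row; and from side view silhouettes
def drillpts(C,phi,dlt,e):
    a=np.array([-e[0]*np.sin(phi),-e[1]*np.sin(phi),np.cos(phi)]);n=np.array([e[0]*np.cos(phi),e[1]*np.cos(phi),np.sin(phi)])
    return lambda L,r=0:C+(L-.136+dlt)*a+r*n   # L from the bit point
def wfit(name,C,e,tail,nose):
    f=lambda x:[proj(name,drillpts(C,x[0],x[1],e)(.160,.013))[1]-tail,proj(name,drillpts(C,x[0],x[1],e)(.06,.013))[1]-nose]
    r=least_squares(f,[0,0],x_scale=[.1,.01]);return np.degrees(r.x[0]),r.x[1]
E
python3 - <<'E'
from fit import *
s=env.observe();print(s['position'],s['ft_force'],s['grip_width'])
shot('wrist','wd4');shot('side','sd4');shot('top','td4')
g=cv2.cvtColor(cv2.imread('pics/wd4.png'),cv2.COLOR_BGR2GRAY)
for r in range(150,300,4): print(r,' '.join('%3d'%v for v in g[r,230:290:5]))
C=np.array(s['position'])+[0,0,.002];e=np.array(s['tool_rot'])[:,0]
print('ref wd2',wfit('wd2',np.array([.4203,-.3323,.1767]),e,312,131)); print(wfit('wd4',C,e,283,205))
# side picture around the expected drill
for L in(0,.022,.046,.06,.16): print(L,[np.round(proj(n,drillpts(C,0,0,e)(L)),1) for n in('sd4','td4')])
h=cv2.cvtColor(cv2.imread('pics/sd4.png'),cv2.COLOR_BGR2GRAY); x,y=proj('sd4',drillpts(C,0,0,e)(.046)).astype(int)
for r in range(y-30,y+34,3): print(r,' '.join('%3d'%v for v in h[r,x-20:x+21:2]))
print(x)
E
```

```text
[ 0.48510732 -0.31659794  0.31493023] [ 0.61589947  0.02273599 -1.84191739] 0.02479881108134411
150 144 196 190 135 141 135 121 103  82 192  81  89
154 150 193 191 137 140 137 124  98  80 195  84  86
158 146 190 190 138 141 139 119 106  80 193  84  87
162 144 190 187 138 138 129 120 102  79 195  79  83
166 149 186 190 139 143 142 140 110  85 187  75  83
170 147 181 176 139  79  70  94 138 119 165  76  89
174 144 179 174  94  68 104 136 145 117  99  75  87
178 139 175 177 100  78 124 134 145 124 106  79  88
182 140 176 167 140 110 124 141 143 128 156 153  84
186 130 169 165 167 221 185 193 219 156 155 154  89
190 125 151 145 146 161 253 232 192 131 126 132 176
194 128 129 120 171 239 255 251 200 173 175 173 173
198 127 130 124 239 204  75  77 135 219 173 176 176
202 126 151 124 184 255 253 249 237  95 192 175 173
206 128 168 194 255 254 253 248 236 224 102 179 175
210 123 127 220 255 254 253 248 236 224 217 176 173
214 144 120 255 255 254 252 247 237 224 218 172 171
218 125 120 255 255 254 252 247 236 223 220 176 177
222 150 116 255 248 254 244 224 236 222 217 176 176
226 163 111 215 
[... 2601 characters left out ...]
  77 105 105 102 122 212 238 237 152 133  90 140 141 141 134 108  75  63  64  99
115  49 104 102 104 104 100 112 158 183 235 161 139 121  99 142 141 142 148  73  80 104
118 101 104 105 102 104 102  78  73 167 238 240 222 129  83 138 144 142 128  63  85 103
121 102 103 104 103 104 103 103 101 108 167 195 168  98  64  60  64  63  62  64  59  61
124 101 102 104 100 104 103 102 102 113 140 145 137  91  61  60  64  62  65  60  62  63
127 103 103 104 105 103 103 103 105 107 117  93 107  93  62  63  57  76  67  57  62  63
130 102 102 104 105 102 105 104 103  82  84  73  83  87  57  61  62  68  82 103 101  71
133 102 101 102 103 104 104 107  85  87  87  87  87  89  76  65 104 103 103 104 104 103
254
```

```bash
python3 - <<'E'
from fit import *
C=np.array([.4851,-.3166,.3169]);e=np.array([.97,.243])
for t,n in((285,190),(285,186),(283,195),(270,190)): print(t,n,wfit('wd4',C,e,t,n))
for t,n in((312,131),(312,126)): print('wd2',wfit('wd2',np.array([.4203,-.3323,.1767]),e,t,n))
# image columns: lateral tilt & bit location near predicted tip
g=cv2.cvtColor(cv2.imread('pics/wd4.png'),cv2.COLOR_BGR2GRAY)
for r in range(160,196,2): print(r,' '.join('%3d'%v for v in g[r,240:286:2]))
for phi in(0,5,10,15):
  for d in (0,.008): 
    D=drillpts(C,np.radians(phi),d,e);print(phi,d,[np.round(proj('wd4',D(L)),0)[1] for L in(0,.022,.046,.06)],'side',[np.round(proj('sd4',D(L)),1) for L in(0,.022,.06,.16)])
h=cv2.cvtColor(cv2.imread('pics/sd4.png'),cv2.COLOR_BGR2GRAY)-0
b=cv2.cvtColor(cv2.imread('pics/side0.png'),cv2.COLOR_BGR2GRAY)
d=cv2.absdiff(h,b)
for r in range(84,122,2): print(r,' '.join('%3d'%v for v in d[r,244:274]))
E
```

```text
285 190 (np.float64(4.2942591105586265), np.float64(0.009044915695895347))
285 186 (np.float64(6.199055878155865), np.float64(0.007200484613506171))
283 195 (np.float64(1.661589699277782), np.float64(0.010776499847947763))
270 190 (np.float64(2.367952062468247), np.float64(0.0019793509847774505))
wd2 (np.float64(37.29552028781598), np.float64(0.0007238636534172011))
wd2 (np.float64(39.89844146697721), np.float64(-0.00015572483275103492))
160 191  81 112 140 141 139 137 135 136 132 123 116 110  94  85  78  70 185 193 113  82  76  75
162 187  82 134 141 138 138 137 134 131 131 120 118 107  96  88  79  69 173 194 126  79  78  77
164 192  81 133 138 137 138 137 137 130 130 117 113 104  97  87  80  71 165 200 150  80  79  73
166 190  89 131 141 133 143 144 144 141 142 140 123 123 103  89  85  67 157 185 134  75  73  74
168 175 107 136 138 145 131 112 107  93  86  95 104 124 123 106  81  67 146 177 110  81  75  80
170 176 122 133 132 110  79  72  68  73  71  94 134 140 129 117 119  79 121 171  96  76  75  83
172 174 128 136 110  70  69  69  71  68  98 137 139 141 140 130 118 109  82 136  9
[... 4165 characters left out ...]
  55  10  55  74  88  86  91  88  89  86  69  34  36  35  35  36  36  38  35  40
112   7   6   9   8   7   8   6  11  57  32  27  22  30  35  44  49  55  52  53  67  78  81  79  65  50  40  37  35  37  20
114   3   6   7   7   7   8   7   8  10  64  93  92  81  61  38  25  62  82  89  87  89  88  90  90  92  87  48  36  34  15
116   5   7   0   6   2  10   6   6   9   5  13  65  78  91  87  42  46  72  86  89  89  73  31  46  68  39  34  37  19   3
118   5   1   7   2   1   4   5   8   7   7   8   7   8  62  46  21  22  31  41  43  38   2  80  91  73  23  21  36  14   7
120   5   8   5   5   7   2   4   7   8   6   7   5   8   1  18  16  24  58  86  69 102 125  95  22  11  10   1  23  34  33
```

>>> jog_arm --hand '[0.018, 0.018, 0.018, 0.018, 0.018]' --pt "0 0 -0.02" --pt "0 0 -0.025" --pt "0 0 -0.025" --pt "0 0 -0.015" --pt "0 0 0" --yaw '[0, 0, 0, 0, 0]'

```text
time_s: 22.35
position: [0.4844, -0.3162, 0.2266]
tool_rot: [[0.97, 0.242, -0.002], [0.242, -0.97, 0.002], [-0.001, -0.002, -1.0]]
ft_force: [0.8, -0.2, -0.5]
grip_width: 0.0252
gripper_force: 42.1
```

>>> jog_arm --hand '[0.018, 0.018, 0.018, 0.018, 0.018]' --pt "0.002 0.0005 0" --pt "0.0025 0.0006 0" --pt "0.0025 0.0006 0" --pt "0.0017 0.0004 0" --pt "0 0 0" --yaw '[0, 0, 0, 0, 0]'

```text
time_s: 22.98
position: [0.4935, -0.3145, 0.2284]
tool_rot: [[0.97, 0.242, 0.001], [0.242, -0.97, -0.001], [0.001, 0.001, -1.0]]
ft_force: [-3.8, -1.2, 5.6]
grip_width: 0.0247
gripper_force: 42.6
```

>>> jog_arm --hand '[0.018, 0.018, 0.018, 0.018, 0.018]' --pt "0 0 0.015" --pt "0 0 0.025" --pt "0 0 0.03" --pt "0 0 0.03" --pt "0 0 0" --yaw '[0, 0, 0, 0, 0]'

```text
time_s: 23.6
position: [0.4941, -0.3143, 0.3303]
tool_rot: [[0.97, 0.243, 0.005], [0.243, -0.97, -0.003], [0.004, 0.004, -1.0]]
ft_force: [-0.3, 0.1, -2.4]
grip_width: 0.0247
gripper_force: 42.1
```

>>> jog_arm --hand '[0.018, 0.018, 0.018, 0.018, 0.018]' --pt "0.004 0.02 0" --pt "0.006 0.04 0" --pt "0.006 0.05 0" --pt "0.006 0.05 0" --pt "0.006 0.045 0" --yaw '[0, 0, 0, 0, 0]'

```text
time_s: 24.22
position: [0.521, -0.1062, 0.3267]
tool_rot: [[0.97, 0.243, -0.002], [0.243, -0.97, 0.002], [-0.001, -0.002, -1.0]]
ft_force: [0.2, 0.7, -2.5]
grip_width: 0.025
gripper_force: 42.1
```

>>> jog_arm --hand '[0.018, 0.018, 0.018, 0.018, 0.018]' --pt "0.004 0.035 -0.02" --pt "0.002 0.02 -0.02" --pt "0 0.005 -0.02" --pt "0 0 -0.005" --pt "0 0 0" --yaw '[0, 0, 0, 0, 0]'

```text
time_s: 24.85
position: [0.5272, -0.049, 0.2626]
tool_rot: [[0.97, 0.242, -0.001], [0.242, -0.97, 0.0], [-0.001, -0.001, -1.0]]
ft_force: [-0.3, 0.1, -0.5]
grip_width: 0.0247
gripper_force: 42.0
```

```bash
python3 - <<'E'
from fit import *
s=env.observe();print(s['position'],s['ft_force'],s['grip_width'])
shot('wrist','we1');shot('side','se1');shot('top','te1')
C=np.array(s['position'])+[0,0,.002];e=np.array(s['tool_rot'])[:2,0]
g=cv2.cvtColor(cv2.imread('pics/we1.png'),cv2.COLOR_BGR2GRAY)
for r in range(162,216,2): print(r,' '.join('%3d'%v for v in g[r,236:286:2]))
print('tail',[(r,int(g[r,258])) for r in range(258,296,2)])
for phi in(-5,0,5):
    D=drillpts(C,np.radians(phi),0,e);print(phi,[np.round(proj('we1',D(L)),0) for L in(0,.022,.06)],'side',[np.round(proj('se1',D(L)),1) for L in(0,.022,.046,.06,.1)])
h=cv2.cvtColor(cv2.imread('pics/se1.png'),cv2.COLOR_BGR2GRAY);b=cv2.cvtColor(cv2.imread('pics/s8.png'),cv2.COLOR_BGR2GRAY)
x,y=proj('se1',drillpts(C,0,0,e)(.022)).astype(int);print(x)
for r in range(y-26,y+24,2): print(r,' '.join('%3d'%v for v in h[r,x-13:x+14]))
E
```

```text
[ 0.52721592 -0.04904932  0.26255817] [-0.33779204  0.11716081 -0.48364193] 0.024737905440247183
162 254 254 254 254 254 254 253 253 253 253 252 251 251 250 236 239 246 245 242 238 232 230 220 212 203
164 255 255 254 254 254 254 254 254 253 253 253 253 252 249 237 247 248 248 247 244 243 239 235 233 227
166 255 255 255 255 255 254 254 254 254 254 254 253 253 249 244 252 251 250 250 248 246 245 244 241 239
168 255 255 255 255 255 255 255 255 254 254 254 254 254 249 250 253 253 252 252 251 250 249 248 246 245
170 254 255 255 255 255 255 255 255 255 255 254 254 253 250 253 254 253 253 253 253 252 251 250 250 248
172 254 254 254 254 254 255 255 255 255 255 255 255 253 252 254 254 254 254 253 253 253 253 252 252 251
174 253 253 254 254 254 254 254 255 255 255 255 255 251 254 255 254 254 254 254 254 254 254 253 253 253
176 252 252 253 253 253 254 254 254 254 254 255 254 251 255 255 255 255 254 254 254 254 254 254 254 253
178 249 251 252 252 252 253 253 253 254 254 254 250 250 254 254 255 255 255 255 254 254 254 254 254 254
180 246 248 249 250 251 252 252 253 253 253 253 247 253 254 254 254
[... 4694 characters left out ...]
 173 168 161 152 137 109  76
188  82  85  84  82  84  85  85  82  82  83 108 143 162 171 177 167 141 153 178 177 169 164 157 144 122  87  78
190  74  76  72  74  76  75  76  70  86 108 130 157 167 175 176 180 179 179 177 174 170 161 148 137 106  56  46
192  74  75  75  74  75  76  77  96 157 183 156 165 172 175 179 180 180 178 174 170 164 158 143 124 127 158 139
194  74  71  75  77  76  75  76  79 109 147 156 164 165 169 171 171 168 172 171 168 162 150 136 133 168 198 185
196  76  78  73  76  78  73  77  74 107 142 156 171 176 179 180 180 176 172 163 152 148 141 127 126 162 182 147
198  80  82  79  79  78  80  79  93 134 160 170 174 178 179 181 178 175 173 168 161 149 132 121 127 160 181 163
```

>>> jog_arm --hand '[0.018, 0.018, 0.018, 0.018, 0.018]' --pt "-0.001 -0.0015 -0.008" --pt "0 0 -0.01" --pt "0 0 -0.01" --pt "0 0 -0.006" --pt "0 0 0" --yaw '[0, 0, 0, 0, 0]'

```text
time_s: 25.62
position: [0.5262, -0.0507, 0.2282]
tool_rot: [[0.97, 0.242, -0.001], [0.242, -0.97, 0.0], [-0.001, -0.001, -1.0]]
ft_force: [-0.8, 0.4, -1.2]
grip_width: 0.0248
gripper_force: 42.0
```

>>> jog_arm --hand '[0.018, 0.018, 0.018, 0.018, 0.018]' --pt "0 0 0" --pt "0 0 0" --pt "0 0 0" --pt "0 0 0" --pt "0 0 0" --yaw '[0, 0, 0, 0, 0]'

```text
time_s: 26.25
position: [0.5264, -0.0508, 0.2288]
tool_rot: [[0.97, 0.242, 0.0], [0.242, -0.97, -0.0], [0.0, 0.0, -1.0]]
ft_force: [-0.3, -1.0, -0.9]
grip_width: 0.025
gripper_force: 42.0
```

```bash
python3 - <<'E'
from fit import *
s=env.observe();print(s['position'],s['ft_force'],s['grip_width'])
shot('wrist','wf1');shot('side','sf1');shot('top','tf1')
C=np.array(s['position'])+[0,0,.002];e=np.array(s['tool_rot'])[:2,0]
D=drillpts(C,np.radians(1.5),0.002,e);print('pred',D(0),[np.round(proj('sf1',D(L)),1) for L in(0,.022,.046,.06,.08)],[np.round(proj('wf1',D(L)),1) for L in (0,.022)])
print('tank mid top side/wrist',proj('sf1',[.5297,-.0497,.077]),proj('wf1',[.5297,-.0497,.077]))
h=cv2.cvtColor(cv2.imread('pics/sf1.png'),cv2.COLOR_BGR2GRAY); x=236
for r in range(166,204): print(r,' '.join('%3d'%v for v in h[r,x-10:x+12]))
g=cv2.cvtColor(cv2.imread('pics/wf1.png'),cv2.COLOR_BGR2GRAY)
for r in range(168,206,2): print(r,' '.join('%3d'%v for v in g[r,240:280:2]))
E
```

```text
[ 0.52635482 -0.05077928  0.22875542] [-0.29960341 -1.00181097 -0.91061664] 0.025040653690482428
pred [ 0.52975796 -0.04992915  0.09680134] [array([237.1, 189.4]), array([236.9, 184.2]), array([236.6, 178.3]), array([236.4, 174.8]), array([236.2, 169.6])] [array([258.1, 186.5]), array([258.1, 193.6])]
tank mid top side/wrist [237.55062134 194.08891082] [257.87398495 181.51958689]
166  80  78  77  80  75  68  59 116 152 140 134 136 137 136 137 132 114  59  49  49  48  53
167  86  85  84  83  82  77  66 128 169 152 138 138 143 152 146 134 118  61  47  57  52  50
168  76  74  76  75  73  71  71 132 181 178 160 158 170 184 172 146 120  60  48  48  47  53
169  77  74  74  75  76  74  79 129 182 190 194 192 191 188 178 161 132  66  47  47  51  51
170  74  74  75  75  72  71  82 131 182 192 195 195 193 187 178 164 132  69  52  45  52  53
171  76  77  73  74  74  75  77 131 181 191 193 194 191 186 177 162 135  68  48  53  48  49
172  77  77  74  73  74  75  76 128 179 191 195 193 192 185 178 162 127  68  48  50  50  49
173  71  75  73  75  76  72  75 120 173 190 194 193 193 187 178 157 106  
[... 3674 characters left out ...]
 252 164 255 255 255 255 255
190 244 245 247 248 250 251 251 238 246 239 237 254 254 255 255 222 214 186 186 249
192 225 236 239 244 247 248 247 240 240 235 231 253 253 253 253 254 255 255 179 155
194 130 150 204 229 235 241 243 247 240 232 222 214 240 253 252 253 253 254 255 171
196 123 124 127 133 173 251 251 239 185 163 138 171 185 240 252 252 252 252 254 202
198 129 129 125 125 126 238 232 234 251 245 244 215 159 185 249 251 251 251 252 248
200 128 123 123 135 235 255 254 253 241 192 217 230 230 216 225 246 249 250 251 251
202 125 123 143 254 255 247 147  82  99 113  95  62  74 168 200 218 238 245 247 248
204 122 143 255 254 164 175 225 255 253 248 243 239 190 128  72 150 214 224 237 241
```

```bash
python3 -c "
from rig import env
print(env.close_job())"
```

```text
the job is handed in; nothing more can be done
None
```

The tank lies level in the cradle, centred to about 1 mm and released. The drill is held upright, tilted about 1–2° by my measurement, with its point an estimated 2 cm above the tank's middle; I handed the job in at 26 s.

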